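# Hang the grinder's guard door on its lift-off hinges

## Task

Lift the guard door out of its wooden stand and, with the door standing open, gently lower both hinge knuckles onto the two upright hinge pins of the grinder's guard frame until it sits fully home; feel for the pins and do not force it. Then let go and swing the door shut against its stop post, and leave everything else on the bench where it is.

Things in the scene. Friction and masses are not known exactly. Their poses are not given: they have to be found in the camera images.
- door: loose aluminium guard door, 0.3 to 0.6 kg, upright in its stand. Origin: on the hinge axis at the lower mouth of the lower knuckle. z up along the hinge axis, -y from hinge to free edge, -x out of the outer face (yellow patch). Panel 6 mm thick at x -3 to 3, y -16 to -150, z -15 to +130 mm
- door_knuckle (a point): same point and axes as door. The door has two steel tube knuckles on the hinge axis, each 24 mm high, 26 mm outside diameter, 12.5 mm bore, open at both ends; the upper one's lower mouth is 90 mm above this point
- door_grip (a point): centre of the orange grip block on the door's top edge, to be taken from above: 16 mm thick (x), 32 mm long (y), 32 mm high, its underside on the panel's top edge. Lies at (0, -65, +146) mm from door_knuckle; axes as the door's
- door_edge (a point): middle of the door's free upright edge, at (0, -150, +57.5) mm from door_knuckle; axes as the door's. Shut: its x is about 0 in hinge_ref's axes, the inner face about 1 mm from the stop post; open: it swings out to -x (door turned clockwise from above, about -1.3 rad for well open). The hung door turns freely and stays where it is left
- hinge_ref (a point): fixed point on the guard frame: height of the lower pin's shoulder, middle of the hinge plate's adjustment. Axes: -x out of the frame's front, +y hinge side, z up. The plate is clamped rigidly, anywhere up to 8 mm either way along y (not told where). The axis of both pins is at x = 0 and that unknown y. Hung fully home, door_knuckle is at z = 0
- hinge_ref_up (a point): same as hinge_ref, 90 mm higher: the upper pin's shoulder. Both brass pins stand upright on one axis, 10 mm thick, 20 mm long above their shoulders (0.5 mm chamfer on flat tips). Each shoulder is a rigid arm 10 mm thick reaching 11 mm in front of the axis: bring the raised door in level from the front, its lower knuckle between lower pin tip and upper arm
- keeper (a point): centre of the yellow keeper on the stop post: 22 x 16 x 10 mm, fixed, its underside 5 mm above the top corner of the shut door's free edge and covering its last 12 mm or so (4 to 20, as the plate is set). So the door cannot be lowered on while shut; it must be hung open and swung in beneath. Axes as the frame's
- guard_frame: fixed frame with its hinge plate; axes as hinge_ref's, which lies at (-60, +80, +45) mm from its origin (under the base on the bench). Green posts and head rail up to 210 mm above the bench, the rail 36 to 60 mm behind the hinge axis; dark base 200 x 270 x 20 mm; grey motor and grinding wheel inside
- stand: fixed plywood stand, base 110 x 125 x 18 mm with two pairs of wooden cheeks up to 78 mm above the bench; the door stands in the 9 mm slot between them on the base. Origin under its middle, axes turned as the door in it. Lift the door straight up 75 mm to clear it
- hammer: loose hammer lying on the bench, a bystander
- wrench: loose wrench lying on the bench, a bystander
- screwdriver: loose screwdriver lying on the bench, a bystander
- oil: loose steel can, 56 mm diameter, 130 mm tall, red label, a bystander
- rivet_tray: loose blue two-part tray 110 x 150 x 40 mm, a bystander
- offcut: loose aluminium angle offcut 120 x 50 x 44 mm, a bystander
- roundbar: loose brass round, 44 mm diameter, 60 mm tall, a bystander
Not all that is in view belongs to the job. What is meant by the stand is not yellow, and is the smaller of those in its own colour.

How it is judged:
By the outcome, as a careful person would: the job done as asked, in the order asked, and still so for the second after the job is handed in, with the robot touching nothing.
It also fails if it takes over 67 s, if anything falls off the work surface, if the arm or the gripper's body presses on something with over 40 N, if the wrist force passes 120 N, or if a joint passes its speed limit or range.

## Robot

A 6-joint arm with a two-finger parallel gripper is mounted at the origin on the work surface. World frame = base frame: x ahead of the robot, y to its left, z up, the work surface at z = 0. Lengths are in m, angles in rad, forces in N, time in s.
With the tool pointing down it reaches from about 0.4 to 0.825 m from the base axis. Payload 7 kg.
Tool frame: the origin (TCP) lies at the centre of the arm's flange, where the gripper is bolted on; the fingertips stand 178 mm ahead of it and the grasp point (between the pads) lies 159 mm ahead of it; x points along the fingers, y is the direction in which the jaws open and shut, and the axes are right-handed (so a half turn about x gives the same grasp; the last joint's range is limited). The gripper opens to 88 mm and grips with 3 to 60 N. Pads are 19 mm wide; open, the fingers measure 130 mm over their backs; the gripper's body (78 mm by 193 mm) begins 47 mm behind the grasp point.
Start: joints at [1.631, 0.359, 0.012, 0, -1.224, -0.288], TCP at [0.152, 0.658, 0.405] pointing down, gripper open.
Joint ranges: [-3.07, 3.07], [-1.43, 2.12], [-1.02, 1.25], [-3.03, 1.67], [-3.05, -0], [-3.03, 3.03]. Speed limits (rad/s): [2.39, 2.39, 3.01, 3.14, 3.14, 3.14].

## Interface

Orientations are given as [roll, pitch, yaw] about the fixed x, y, z axes, in that order (R = Rz(yaw) Ry(pitch) Rx(roll)).
In Python, from station import status, viewer, arm gives the robot as it stands. The module is installed in compiled form; this text tells all that it offers.
- The arm moves only by the tool apply_moves, never from a script. Its argument "commands" is a list of rows, each an object of numbers: "dx", "dy", "dz": the shift along the world's x, y, z in mm; "spin": the turn about the world's z in degrees; "hand": the closure, from 0 (fully open) to 1 (shut). A call has exactly 5 rows; each row shifts and turns the commanded pose from where the row before left it; what a row does not reach is not made up. A row lasts 1/8 s, in which the tool goes at most 62.5 mm and 10.7 degrees, less where a joint would pass 70% of its speed; a pose out of reach is approached as far as the arm can. A call is refused whole if a number of a shift passes 62.5 or a number of a turn 10.7, either way. A call with a gripper value outside its range is refused whole. The fingers move at their own pace and stop on an object; "grip_force" is the grip in N (left out, the last holds). Time passes only in rows, so rows that do not move let the fingers close, or fill a call up. It gives the time, the measured TCP pose, the force and the opening at its end, in the units of the state.
- status.get_state(): the state, without advancing time (a new reading comes with each control period).
- viewer.grab_frame(name): name is "scene" or "side" or "wrist"; returns the picture (400x640x3 uint8, red, green, blue); there is no depth.
- viewer.camera_info(name): a dict with "fx", "fy", "cx", "cy" (pixels), "D" ([k1, k2, p1, p2, k3] as OpenCV has them; the pictures are not rectified), "eye" and "attitude" of the camera in the world; the wrist camera has in their place "T_tool_cam" (4x4, takes a point from camera to tool coordinates, whose origin is the TCP and whose axes are the tool frame's). Camera axes: x right, y up, looking along -z (the intrinsics and any distortion apply to the point x, -y, -z); pixel columns grow to the right and rows downward; lengths in m; the calibration is good to about 2 mm. A picture is of the moment at which its call begins: read the wrist's pose just before it. camera_info takes no time and is no camera call.
- arm.job_done(): hands the job in, once; it reports no verdict.
The state is a dict: "t": time; "q": joint angles; "qd": joint speeds; "joint_efforts": joint torques, N m; "eef_pos": TCP position; "ee_rot": TCP orientation; "force": force on the tool from outside, world axes, zero at the start; "moment": the same for the moment, N m; "width": finger opening in m.
Only numpy, scipy, OpenCV 4.12 (cv2) and the standard library are available. Lean on these libraries where they do the work, as an engineer would, in place of code of your own. Each camera call takes 0.05 s, during which the arm holds its last target.

## Working session

There is one attempt and no reset: what is moved stays moved. The work goes in short steps, Python scripts to look and compute and a tool call to move; the robot and the scene stay as the last step left them, time stands still between calls to the robot, and variables do not carry over. Pictures are saved under pics/ and viewed, and the job is handed in when it is done.

Besides the shell and the picture viewer there is one more tool, called as name(argument=value, ...) on one line, values as JSON. apply_moves: Moves the arm, as the interface text tells. Its arguments: {"type":"object","properties":{"commands":{"type":"array","items":{"type":"object","properties":{"dx":{"type":"number"},"dy":{"type":"number"},"dz":{"type":"number"},"spin":{"type":"number"},"hand":{"type":"number"}}}},"grip_force":{"type":"number"}},"required":["commands"]}

```bash
mkdir -p pics; cat > h.py <<'E'
import numpy as np, cv2, json
from station import status, viewer, arm
from scipy.spatial.transform import Rotation as R
def save(img,n): cv2.imwrite('pics/'+n+'.png',cv2.cvtColor(img,cv2.COLOR_RGB2BGR))
E
python3 - <<'E'
from h import *
for n in ['scene','side','wrist']:
    i=viewer.camera_info(n); print(n,i)
s=status.get_state(); print(s)
for n in ['scene','side','wrist']:
    im=viewer.grab_frame(n); save(im,n+'0'); 
E
```

```text
scene {'fx': 437.72262980067023, 'fy': 437.72262980067023, 'cx': 313.9956015363506, 'cy': 189.99549439289777, 'D': array([-0.09189453,  0.        ,  0.        ,  0.        ,  0.        ]), 'eye': array([ 1.3460183 , -0.47141939,  1.08408443]), 'attitude': array([0.79735263, 0.01146339, 1.03360516])}
side {'fx': 393.05407403761495, 'fy': 393.05407403761495, 'cx': 319.1871015760277, 'cy': 207.6680065348631, 'D': array([-0.04146683,  0.        ,  0.        ,  0.        ,  0.        ]), 'eye': array([ 0.13282627, -0.93316097,  1.06446262]), 'attitude': array([ 0.83810953, -0.00981903, -0.35241814])}
wrist {'fx': 342.13498517686617, 'fy': 342.13498517686617, 'cx': 322.37757585154844, 'cy': 191.1254847315901, 'D': array([0.00109331, 0.        , 0.        , 0.        , 0.        ]), 'T_tool_cam': array([[-1.67702400e-03,  3.08500847e-01, -9.51222590e-01,
         2.03525153e-02],
       [ 9.99998407e-01,  1.09835570e-03, -1.40679761e-03,
         1.36443303e-03],
       [ 6.10782502e-04, -9.51223434e-01, -3.08502198e-01,
        -8.42528881e-02],
       [ 0.00000000e+00,  0.00000000e+00,  0.00000000e+00,
         1.00000000e+00]])}
{'t': 0.0, 'q': array([ 1.63112781e+00,  3.59388371e-01,  1.10349772e-02, -3.60572206e-04,
       -1.22405696e+00, -2.88089414e-01]), 'qd': array([-0.00116988, -0.00010334,  0.00192951, -0.001575  , -0.00061373,
       -0.00038552]), 'joint_efforts': array([ 5.16867863e-05, -5.82704008e+01,  2.93071014e+01,  6.99741930e+00,
        7.19486197e-03, -1.48699041e-04]), 'eef_pos': array([0.15237305, 0.65737515, 0.40370919]), 'ee_rot': array([ 1.65191481,  1.56914708, -1.71755859]), 'force': array([-0.68791861, -0.00682754, -0.70109519]), 'moment': array([-0.05544619, -0.00672695,  0.00176198]), 'width': 0.08762922629945377}
```

View pics/scene0.png

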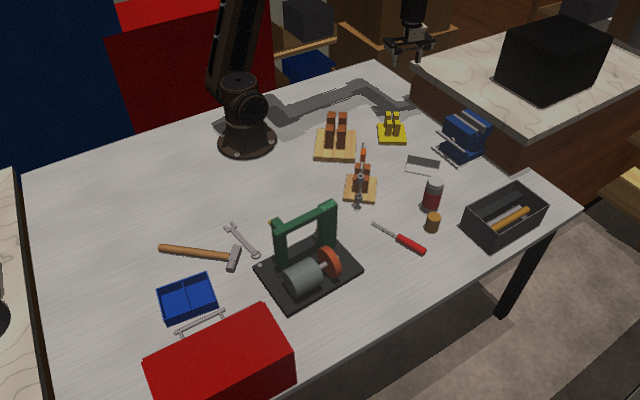

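View pics/side0.png

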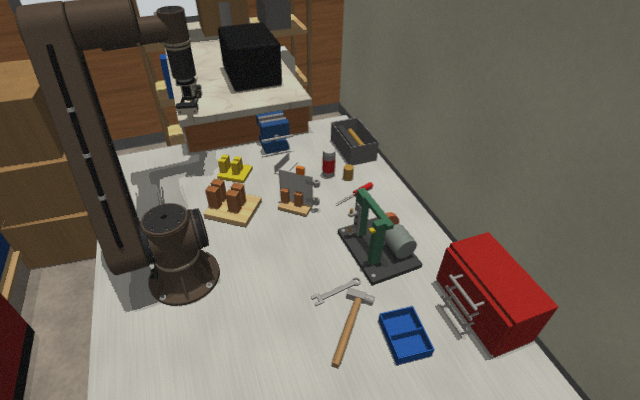

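View pics/wrist0.png

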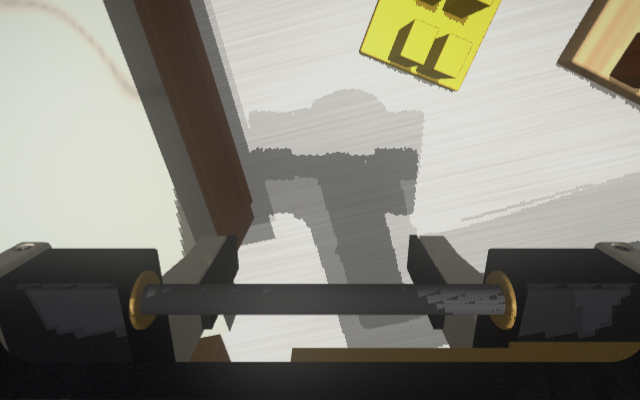

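Three stand-like things are in the scene view: the large plywood one (335,145), the small yellow one (392,132), and the smaller plywood one (360,188), which holds the grey door. The last fits: it isn't yellow and it's the smaller of the plywood pair. I'll confirm that in enlarged crops.

```bash
python3 - <<'E'
from h import *
a=cv2.imread('pics/scene0.png');b=cv2.imread('pics/side0.png')
cv2.imwrite('pics/c1.png',cv2.resize(a[100:300,230:430],(800,800),interpolation=cv2.INTER_CUBIC)[:, :][0:440])
cv2.imwrite('pics/c1b.png',cv2.resize(a[190:320,240:380],None,fx=4.5,fy=4.5,interpolation=cv2.INTER_CUBIC))
cv2.imwrite('pics/c2.png',cv2.resize(b[140:280,260:430],None,fx=4.2,fy=4.2,interpolation=cv2.INTER_CUBIC))
E
```

```text
(no output)
```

View pics/c1.png

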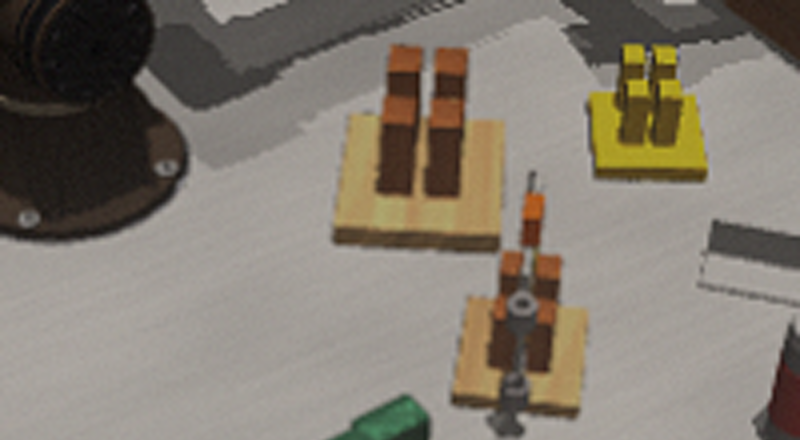

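View pics/c2.png

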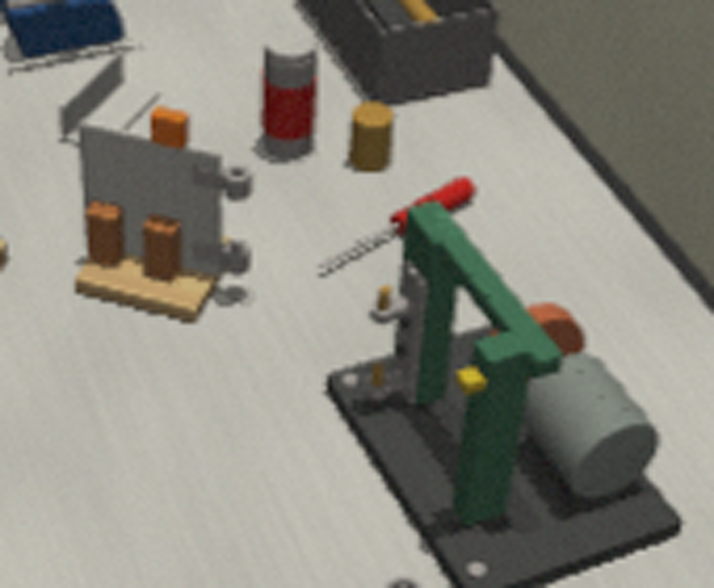

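View pics/c1b.png

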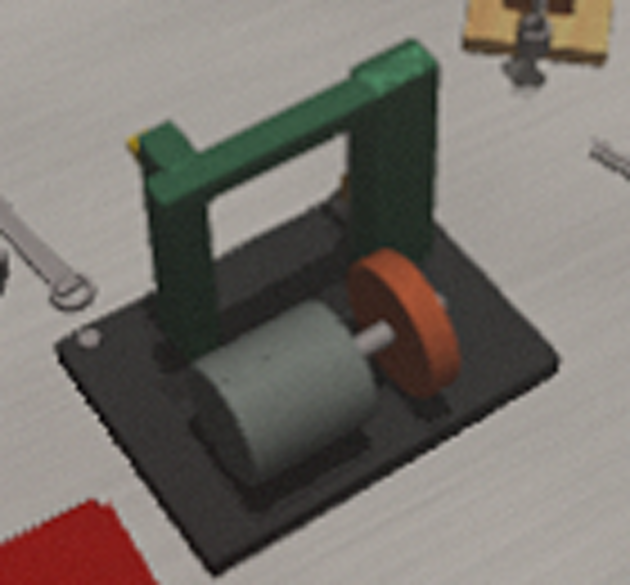

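The crops confirm it: the small plywood stand, at about (360,190) in scene, holds the door with its orange grip block. The knuckles point towards the scene camera. In side, the pins are at about (351,209) and (350,227), and the keeper is at (371,230).

```bash
cat >> h.py <<'E'
def cam(name,st=None):
    i=viewer.camera_info(name)
    K=np.array([[i['fx'],0,i['cx']],[0,i['fy'],i['cy']],[0,0,1]]);D=np.array(i['D'])
    if 'eye' in i: M=R.from_euler('xyz',i['attitude']).as_matrix();e=np.array(i['eye'])
    else:
        Rt=R.from_euler('xyz',st['ee_rot']).as_matrix();T=i['T_tool_cam']
        M=Rt@T[:3,:3];e=Rt@T[:3,3]+st['eef_pos']
    return K,D,M,e
def ray(c,px):
    K,D,M,e=c;u=cv2.undistortPoints(np.array([[px]],float),K,D)[0,0]
    d=M@np.array([u[0],-u[1],-1]);return e,d/np.linalg.norm(d)
def onz(c,px,z):
    e,d=ray(c,px);return e+d*(z-e[2])/d[2]
def tri(obs):
    A=np.zeros((3,3));b=np.zeros(3);rs=[ray(c,p) for c,p in obs]
    for e,d in rs:
        P=np.eye(3)-np.outer(d,d);A+=P;b+=P@e
    X=np.linalg.solve(A,b);return X,[round(1000*np.linalg.norm((np.eye(3)-np.outer(d,d))@(X-e)),1) for e,d in rs]
def proj(c,X):
    K,D,M,e=c;p=(M.T@(np.atleast_2d(X)-e).T).T*[1,-1,-1]
    return cv2.projectPoints(p,np.zeros(3),np.zeros(3),K,D)[0][:,0]
E
python3 - <<'E'
from h import *
np.set_printoptions(precision=4,suppress=True)
S=cam('scene');L=cam('side')
print('grip top',tri([(S,(363,150)),(L,(301,166.7))]))
print('upknuckle top',tri([(S,(360.5,175.7)),(L,(316.9,181.4))]))
for p in [(253.8,266.7),(363.8,270),(287.8,317)]: print('base S',onz(S,p,.02))
for p in [(338.6,230.5),(421.9,263.8)]: print('base L',onz(L,p,.02))
print('up pin tip',onz(L,(351.4,209),.155),'lo',onz(L,(349.8,227.1),.065))
print('knuckle z?',onz(S,(360.5,175.7),.147))
E
```

```text
grip top (array([0.4882, 0.2085, 0.1982]), [np.float64(2.5), np.float64(2.5)])
upknuckle top (array([0.5372, 0.1683, 0.145 ]), [np.float64(2.2), np.float64(2.2)])
base S [ 0.5901 -0.2433  0.02  ]
base S [0.7687 0.0285 0.02  ]
base S [ 0.7885 -0.2359  0.02  ]
base L [0.5675 0.0089 0.02  ]
base L [ 0.7772 -0.2377  0.02  ]
up pin tip [ 0.5925 -0.0312  0.155 ] lo [ 0.5934 -0.0294  0.065 ]
knuckle z? [0.5371 0.1694 0.147 ]
```

```bash
python3 - <<'E'
from h import *
np.set_printoptions(precision=4,suppress=True)
s=status.get_state();M=R.from_euler('xyz',s['ee_rot']).as_matrix();print(M)
print('tool y ang',np.degrees(np.arctan2(M[1,1],M[0,1])),'tool z ang',np.degrees(np.arctan2(M[1,2],M[0,2])))
a=cv2.imread('pics/scene0.png');b=cv2.imread('pics/side0.png')
cv2.imwrite('pics/c3.png',cv2.resize(b[190:290,325:430],None,fx=6,fy=6,interpolation=cv2.INTER_CUBIC))
E
```

```text
[[-0.0002 -0.2259 -0.9741]
 [-0.0013 -0.9741  0.2259]
 [-1.      0.0013 -0.0001]]
tool y ang -103.05783105192639 tool z ang 166.94217792853806
```

View pics/c3.png

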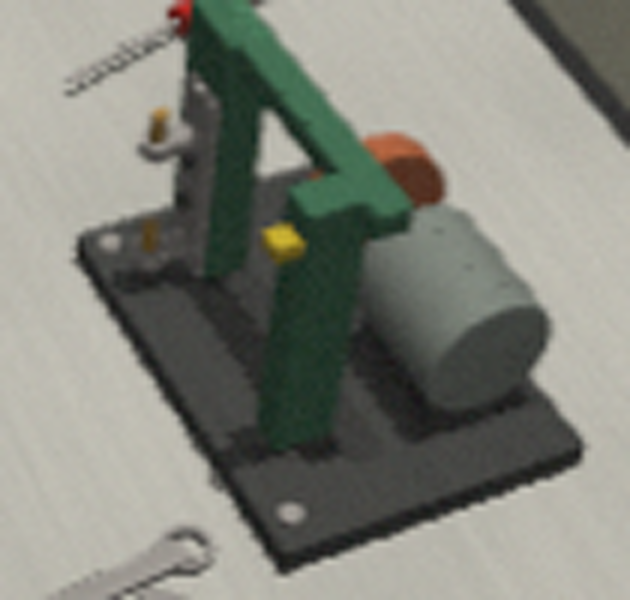

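apply_moves(commands=[{"dx":34,"dy":-45,"dz":0,"spin":-3},{"dx":34,"dy":-45,"dz":0,"spin":-3},{"dx":34,"dy":-45,"dz":0,"spin":-3},{"dx":34,"dy":-45,"dz":0,"spin":-3},{"dx":34,"dy":-45,"dz":0,"spin":-3}])

```text
invalid input at $.commands[0]: expected keys dx, dy, dz, spin, hand
```

apply_moves(commands=[{"dx":34,"dy":-45,"dz":0,"spin":-3},{"dx":34,"dy":-45,"dz":0,"spin":-3},{"dx":34,"dy":-45,"dz":10,"spin":-3},{"dx":34,"dy":-45,"dz":10,"spin":-2},{"dx":30,"dy":-44,"dz":0,"spin":0}])

```text
invalid input at $.commands[0]: expected keys dx, dy, dz, spin, hand
```

apply_moves(commands=[{"dx":0,"dy":0},{"dx":0},{"dx":0},{"dx":0},{"dx":0}])

```text
invalid input at $.commands[0]: expected keys dx, dy, dz, spin, hand
```

apply_moves(commands=[{"dx":34,"dy":-45,"dz":0,"spin":-3,"hand":0},{"dx":34,"dy":-45,"dz":0,"spin":-3,"hand":0},{"dx":34,"dy":-45,"dz":0,"spin":-3,"hand":0},{"dx":34,"dy":-45,"dz":0,"spin":-3,"hand":0},{"dx":34,"dy":-45,"dz":0,"spin":-3,"hand":0}])

```text
t: 0.78
eef_pos: [0.3232, 0.4309, 0.4046]
ee_rot: [0.658, 1.571, -2.975]
force: [1.9, 0.4, -0.7]
width: 0.0874
```

apply_moves(commands=[{"dx":34,"dy":-45,"dz":0,"spin":-3,"hand":0},{"dx":34,"dy":-45,"dz":0,"spin":-3,"hand":0},{"dx":34,"dy":-45,"dz":10,"spin":-3,"hand":0},{"dx":34,"dy":-45,"dz":10,"spin":-2,"hand":0},{"dx":30,"dy":-44,"dz":0,"spin":0,"hand":0}])

```text
t: 1.4
eef_pos: [0.4894, 0.2069, 0.4255]
ee_rot: [-1.821, 1.569, 0.638]
force: [1.5, 1.2, 0.2]
width: 0.0877
```

```bash
python3 - <<'E'
from h import *
viewer.grab_frame('side')
s=status.get_state();print(s['t'],s['eef_pos'],s['ee_rot'],s['qd'])
im=viewer.grab_frame('wrist');save(im,'w1');
import pickle;pickle.dump(s,open('w1.pkl','wb'))
E
```

```text
1.45 [0.49125237 0.20326892 0.42491419] [ 2.62037881  1.56951492 -1.2048079 ] [ 0.08048041 -0.00613772 -0.02647242 -0.0172372   0.00489696 -0.14627166]
```

View pics/w1.png

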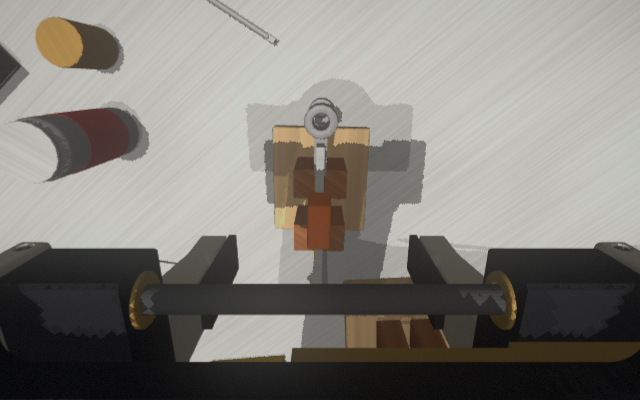

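The wrist view shows the orange grip at about (319,220) and the upper knuckle's ring at about (321,121). I'll enlarge it to measure.

```bash
python3 - <<'E'
from h import *
a=cv2.imread('pics/w1.png');cv2.imwrite('pics/w1c.png',cv2.resize(a[90:260,250:390],None,fx=3.5,fy=3.5,interpolation=cv2.INTER_CUBIC))
hsv=cv2.cvtColor(a,cv2.COLOR_BGR2HSV)
for y in range(186,262,5): print(y,a[y,300:340:3].tolist())if 0 else None
E
```

```text
(no output)
```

View pics/w1c.png

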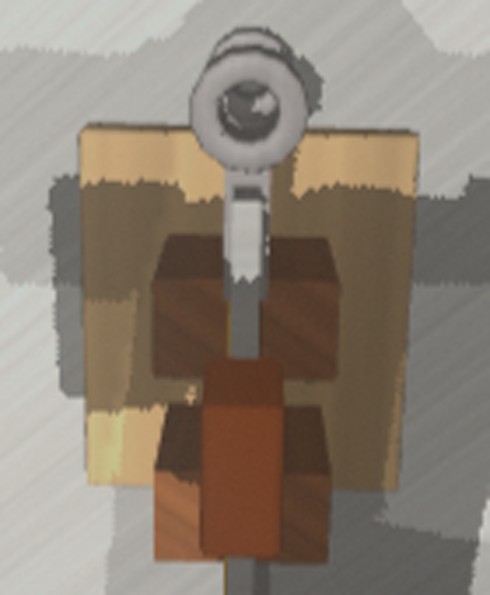

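```bash
python3 - <<'E'
from h import *
import pickle
np.set_printoptions(precision=4,suppress=True)
s=pickle.load(open('w1.pkl','rb'));c=cam('wrist',s)
g=onz(c,(319.5,227.2),.195);k=onz(c,(321.1,121.8),.147)
for p in [(308,205.7),(330.9,205.7),(308,248.6),(330.9,248.6)]: print(onz(c,p,.195))
d=k-g;print(g,k,np.hypot(*d[:2]),'door y ang',np.degrees(np.arctan2(d[1],d[0])))
M=R.from_euler('xyz',s['ee_rot']).as_matrix();print('tool y',np.degrees(np.arctan2(M[1,1],M[0,1])),M[:,0])
n=status.get_state();print(n['eef_pos'],n['t'])
M=R.from_euler('xyz',n['ee_rot']).as_matrix();print('tool y',np.degrees(np.arctan2(M[1,1],M[0,1])),M[:,0])
E
```

```text
[0.5019 0.2047 0.195 ]
[0.4924 0.1932 0.195 ]
[0.478  0.2247 0.195 ]
[0.4682 0.2126 0.195 ]
[0.4853 0.2086 0.195 ] [0.5341 0.1674 0.147 ] 0.06389598251765045 door y ang -40.191762241307536
tool y -129.1670740973151 [ 0.0005 -0.0012 -1.    ]
[0.4901 0.205  0.4245] 1.5
tool y -129.30161300745698 [-0.0003 -0.0008 -1.    ]
```

apply_moves(commands=[{"dx":7,"dy":-43,"dz":0,"spin":9.9,"hand":0},{"dx":7,"dy":-43,"dz":0,"spin":9.9,"hand":0},{"dx":7,"dy":-43,"dz":0,"spin":9.9,"hand":0},{"dx":7,"dy":-43,"dz":0,"spin":9.9,"hand":0},{"dx":7,"dy":-43,"dz":0,"spin":9.9,"hand":0}])

```text
t: 2.12
eef_pos: [0.5233, -0.0075, 0.4246]
ee_rot: [-0.912, 1.571, 2.418]
force: [0.7, -0.7, 0.4]
width: 0.0875
```

apply_moves(commands=[{"dx":7,"dy":-42,"dz":0,"spin":9.8,"hand":0},{"dx":0,"dy":0,"dz":0,"spin":0,"hand":0},{"dx":0,"dy":0,"dz":0,"spin":0,"hand":0},{"dx":0,"dy":0,"dz":0,"spin":0,"hand":0},{"dx":0,"dy":0,"dz":0,"spin":0,"hand":0}])

```text
t: 2.75
eef_pos: [0.5304, -0.0476, 0.4247]
ee_rot: [-3.121, 1.571, 0.375]
force: [0.3, -0.1, -0.7]
width: 0.0881
```

```bash
python3 - <<'E'
from h import *
s=status.get_state();print(s['t'],s['eef_pos'],s['ee_rot'],s['qd'],s['force'],s['moment'])
im=viewer.grab_frame('wrist');save(im,'w2');
import pickle;pickle.dump(s,open('w2.pkl','wb'))
M=R.from_euler('xyz',s['ee_rot']).as_matrix();print('tool y',np.degrees(np.arctan2(M[1,1],M[0,1])),M[:,0])
save(cv2.resize(im[40:250,200:460],None,fx=3,fy=3,interpolation=cv2.INTER_CUBIC),'w2c')
E
```

```text
2.75 [ 0.53041156 -0.04762854  0.42473646] [-3.12057299  1.57063593  0.37522422] [-0.00399648  0.00029026  0.00161573 -0.00054672  0.00158881  0.00492733] [ 0.28320287 -0.06055643 -0.68349055] [-0.06875472 -0.02549248  0.01729836]
tool y -69.70557386542828 [ 1.49236658e-04  5.87821639e-05 -9.99999987e-01]
```

View pics/w2.png

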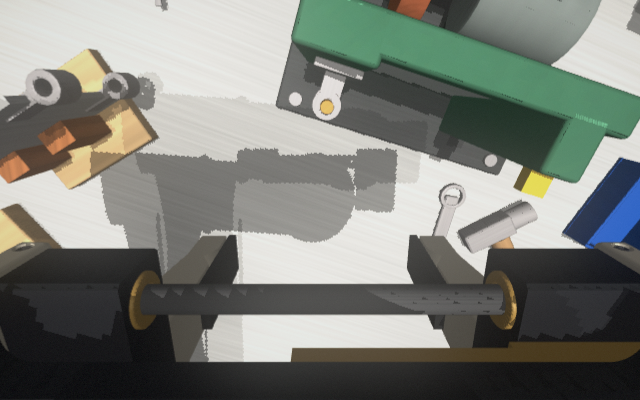

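View pics/w2c.png

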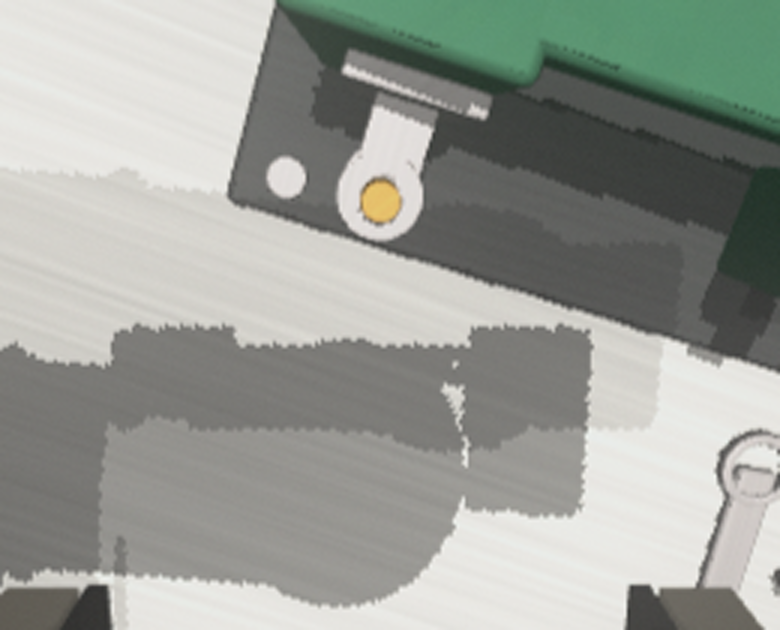

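The pin tip shows as a gold disc at about (326.7,106.7), looking straight down the pin. The front edge of the base runs from (276,105) to (460,164).

```bash
python3 - <<'E'
from h import *
import pickle
np.set_printoptions(precision=4,suppress=True)
s=pickle.load(open('w2.pkl','rb'));c=cam('wrist',s)
a=cv2.imread('pics/w2.png');h=cv2.cvtColor(a,cv2.COLOR_BGR2HSV)
m=cv2.inRange(h,(12,90,100),(32,255,255));m2=np.zeros_like(m);m2[90:125,310:345]=m[90:125,310:345]
M=cv2.moments(m2,True);p=(M['m10']/M['m00'],M['m01']/M['m00']);print(p,M['m00'])
print('pin tip',onz(c,p,.155))
A=onz(c,(276.3,105),.02);B=onz(c,(460,164),.02);d=A-B;print(A,B,'frame y ang',np.degrees(np.arctan2(d[1],d[0])))
# wide corner: right-front beyond
A=onz(c,(276.3,105),.02);B=onz(c,(503,174),.02);d=A-B;print('alt',np.degrees(np.arctan2(d[1],d[0])))
# rail front edge at z .21
A=onz(c,(380,66),.21);B=onz(c,(590,120),.21);d=A-B
# grad-based line fit on base front edge
g=cv2.cvtColor(a,cv2.COLOR_BGR2GRAY).astype(float);pts=[]
for x in range(350,435,3):
    y0=105+(x-276.3)*59/183.7;col=g[int(y0)-8:int(y0)+9,x];i=np.argmax(np.diff(col));pts.append((x,int(y0)-8+i+.5))
W=np.array([onz(c,q,.02)[:2] for q in pts]);v=cv2.fitLine(W.astype(np.float32),cv2.DIST_HUBER,0,.001,.001).ravel();print(v, np.degrees(np.arctan2(v[1],v[0])))
S=cam('side');print('side up/lo pin',onz(S,(351.4,209),.155))
q=status.get_state()['q'];print(q)
E
```

```text
(326.317880794702, 106.52317880794702) 151.0
pin tip [ 0.5934 -0.029   0.155 ]
[0.5674 0.0179 0.02  ] [ 0.5777 -0.2008  0.02  ] frame y ang 92.70288756361153
alt 93.5782530638572
[ 0.0513 -0.9987  0.573  -0.1135] -87.059044
side up/lo pin [ 0.5925 -0.0312  0.155 ]
[ 0.2787  0.1104 -0.2697 -0.0001 -1.1904  1.6464]
```

apply_moves(commands=[{"dx":1,"dy":-2,"dz":-40,"spin":-2,"hand":0},{"dx":0,"dy":0,"dz":-38,"spin":0,"hand":0},{"dx":0,"dy":0,"dz":0,"spin":0,"hand":0},{"dx":0,"dy":0,"dz":0,"spin":0,"hand":0},{"dx":0,"dy":0,"dz":0,"spin":0,"hand":0}])

```text
t: 3.42
eef_pos: [0.5321, -0.0503, 0.3485]
ee_rot: [2.958, 1.568, 0.135]
force: [0.1, -0.3, 0.3]
width: 0.0875
```

```bash
python3 - <<'E'
from h import *
np.set_printoptions(precision=4,suppress=True)
s=status.get_state();print(s['t'],s['eef_pos'],s['qd'],s['force'],s['moment'])
im=viewer.grab_frame('wrist');save(im,'w3');
import pickle;pickle.dump(s,open('w3.pkl','wb'))
M=R.from_euler('xyz',s['ee_rot']).as_matrix();print('tool y',np.degrees(np.arctan2(M[1,1],M[0,1])),M[:,0])
c=cam('wrist',s);print('expected',proj(c,[.5934,-.029,.155]))
a=cv2.cvtColor(im,cv2.COLOR_RGB2BGR);h=cv2.cvtColor(a,cv2.COLOR_BGR2HSV)
m=cv2.inRange(h,(12,90,100),(32,255,255));n,l,st,ce=cv2.connectedComponentsWithStats(m)
for i in range(1,n):
    if st[i,4]>50: print(st[i],ce[i],onz(c,ce[i],.155))
E
```

```text
3.425 [ 0.5321 -0.0503  0.3485] [-0.0019 -0.0021 -0.006  -0.0042  0.0042  0.0008] [ 0.1077 -0.2734  0.3309] [-0.0254 -0.0182  0.0083]
tool y -71.73041211995971 [ 0.0029  0.0004 -1.    ]
expected [[317.0948 120.1574]]
[23 55 22 27 67] [34.3433 69.0746] [0.574  0.1064 0.155 ]
[308 109  19  21 315] [317.3143 119.3016] [ 0.5938 -0.029   0.155 ]
[   0  115  110  109 4346] [ 55.3267 170.4211] [0.5262 0.0926 0.155 ]
[608 206  32  40 842] [627.2019 226.2755] [ 0.592  -0.2089  0.155 ]
[129 276  13  42 157] [133.4268 295.0764] [0.463  0.0425 0.155 ]
[508 288   8  39 161] [512.441 308.   ] [ 0.5247 -0.1741  0.155 ]
```

View pics/w3.png

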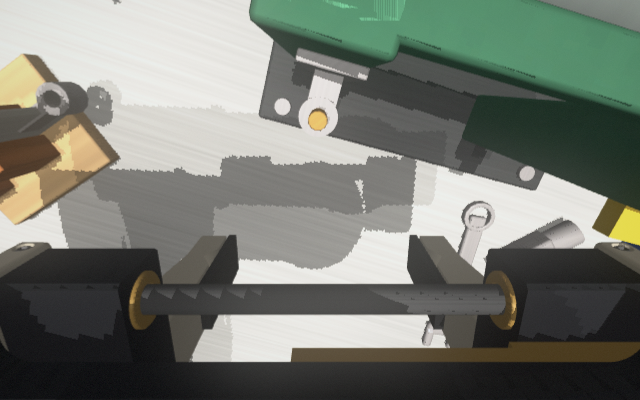

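The pin is at (0.5937, -0.029) in both wrist views. Now back to the door to grasp it.

apply_moves(commands=[{"dx":0,"dy":0,"dz":60,"spin":-5,"hand":0},{"dx":-8,"dy":43,"dz":15,"spin":-9.5,"hand":0},{"dx":-8,"dy":43,"dz":0,"spin":-9.5,"hand":0},{"dx":-8,"dy":43,"dz":0,"spin":-9.5,"hand":0},{"dx":-8,"dy":43,"dz":0,"spin":-9.5,"hand":0}])

```text
t: 4.1
eef_pos: [0.499, 0.1227, 0.423]
ee_rot: [-2.154, 1.568, 0.55]
force: [0.2, 0.7, -0.6]
width: 0.0874
```

apply_moves(commands=[{"dx":-8,"dy":43,"dz":0,"spin":-9.5,"hand":0},{"dx":-7,"dy":44,"dz":0,"spin":-6,"hand":0},{"dx":0,"dy":0,"dz":0,"spin":0,"hand":0},{"dx":0,"dy":0,"dz":0,"spin":0,"hand":0},{"dx":0,"dy":0,"dz":0,"spin":0,"hand":0}])

```text
t: 4.72
eef_pos: [0.4845, 0.2078, 0.4221]
ee_rot: [-1.734, 1.57, 0.704]
force: [0.1, -0.8, 0.2]
width: 0.0873
```

```bash
python3 - <<'E'
from h import *
np.set_printoptions(precision=4,suppress=True)
s=status.get_state();print(s['t'],s['eef_pos'],s['qd'],s['force'],s['moment'])
im=viewer.grab_frame('wrist');save(im,'w4');
import pickle;pickle.dump(s,open('w4.pkl','wb'))
M=R.from_euler('xyz',s['ee_rot']).as_matrix();print('tool y',np.degrees(np.arctan2(M[1,1],M[0,1])),M[:,0])
save(cv2.resize(im[90:260,250:390],None,fx=3.5,fy=3.5,interpolation=cv2.INTER_CUBIC),'w4c')
E
```

```text
4.725 [0.4845 0.2078 0.4221] [-0.0053  0.0025 -0.0006  0.0006  0.003  -0.0036] [ 0.07   -0.7635  0.2221] [ 0.0023 -0.0002  0.0308]
tool y -130.27140865095578 [ 0.0005  0.0004 -1.    ]
```

View pics/w4c.png

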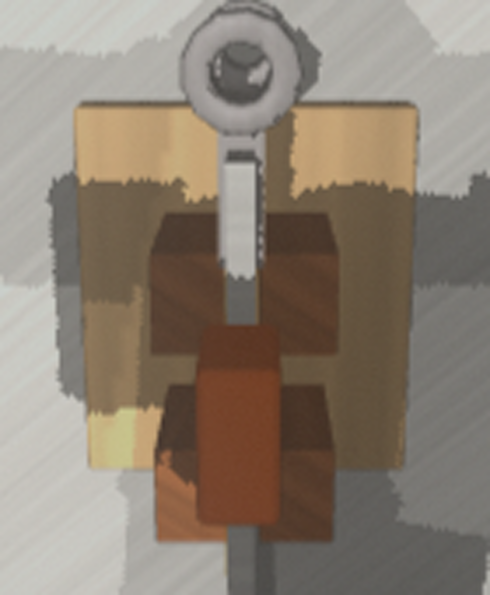

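```bash
python3 - <<'E'
from h import *
import pickle
np.set_printoptions(precision=4,suppress=True)
s=pickle.load(open('w4.pkl','rb'));c=cam('wrist',s)
for k in [(241,70)]: print(onz(c,(250+k[0]/3.5,90+k[1]/3.5),.147))
for k in [(198,370),(280,370),(198,523),(279,523)]: print(onz(c,(250+k[0]/3.5,90+k[1]/3.5),.195))
print(onz(c,(250+238.7/3.5,90+446.5/3.5),.195))
E
```

```text
[0.5345 0.167  0.147 ]
[0.5017 0.2049 0.195 ]
[0.492  0.1935 0.195 ]
[0.4785 0.2251 0.195 ]
[0.4686 0.2133 0.195 ]
[0.4854 0.209  0.195 ]
```

apply_moves(commands=[{"dx":1,"dy":1,"dz":-35,"spin":0,"hand":0},{"dx":0,"dy":0,"dz":-30,"spin":0,"hand":0},{"dx":0,"dy":0,"dz":-17,"spin":0,"hand":0},{"dx":0,"dy":0,"dz":0,"spin":0,"hand":0},{"dx":0,"dy":0,"dz":0,"spin":0,"hand":0.6}], grip_force=40)

```text
t: 5.4
eef_pos: [0.4859, 0.2093, 0.3406]
ee_rot: [-1.96, 1.57, 0.478]
force: [1.0, 0.5, 0.2]
width: 0.082
```

apply_moves(commands=[{"dx":0,"dy":0,"dz":0,"spin":0,"hand":1},{"dx":0,"dy":0,"dz":0,"spin":0,"hand":1},{"dx":0,"dy":0,"dz":0,"spin":0,"hand":1},{"dx":0,"dy":0,"dz":0,"spin":0,"hand":1},{"dx":0,"dy":0,"dz":0,"spin":0,"hand":1}], grip_force=40)

```text
t: 6.02
eef_pos: [0.4854, 0.2096, 0.3397]
ee_rot: [1.542, 1.571, -2.302]
force: [-1.0, 0.4, -0.9]
width: 0.0329
```

apply_moves(commands=[{"dx":0,"dy":0,"dz":0,"spin":0,"hand":1},{"dx":0,"dy":0,"dz":0,"spin":0,"hand":1},{"dx":0,"dy":0,"dz":0,"spin":0,"hand":1},{"dx":0,"dy":0,"dz":2,"spin":0,"hand":1},{"dx":0,"dy":0,"dz":3,"spin":0,"hand":1}], grip_force=40)

```text
t: 6.65
eef_pos: [0.4853, 0.2095, 0.3443]
ee_rot: [1.179, 1.57, -2.665]
force: [0.7, 0.6, -4.1]
width: 0.0158
```

apply_moves(commands=[{"dx":0,"dy":0,"dz":10,"spin":0,"hand":1},{"dx":0,"dy":0,"dz":20,"spin":0,"hand":1},{"dx":0,"dy":0,"dz":20,"spin":0,"hand":1},{"dx":0,"dy":0,"dz":20,"spin":0,"hand":1},{"dx":0,"dy":0,"dz":12,"spin":0,"hand":1}])

```text
t: 7.28
eef_pos: [0.4854, 0.2094, 0.4282]
ee_rot: [-1.799, 1.57, 0.641]
force: [-0.2, -0.2, -3.0]
width: 0.0158
```

```bash
python3 - <<'E'
from h import *
np.set_printoptions(precision=4,suppress=True)
save(viewer.grab_frame('side')[100:300,200:460],'s5')
s=status.get_state();print(s['t'],s['eef_pos'],s['qd'],s['force'],s['moment'],s['width'])
im=viewer.grab_frame('wrist');save(im,'w5');
import pickle;pickle.dump(s,open('w5.pkl','wb'))
M=R.from_euler('xyz',s['ee_rot']).as_matrix();print('tool y',np.degrees(np.arctan2(M[1,1],M[0,1])),M[:,0])
save(cv2.resize(im[60:260,220:420],None,fx=3,fy=3,interpolation=cv2.INTER_CUBIC),'w5c')
E
```

```text
7.325 [0.4857 0.2095 0.4294] [-0.0002  0.0091 -0.0232 -0.0008  0.0508 -0.0004] [ 0.8006  0.2115 -1.4401] [ 0.1206 -0.1279  0.0111] 0.015856399235867326
tool y -130.23781128622 [ 0.0025  0.0015 -1.    ]
```

View pics/w5c.png

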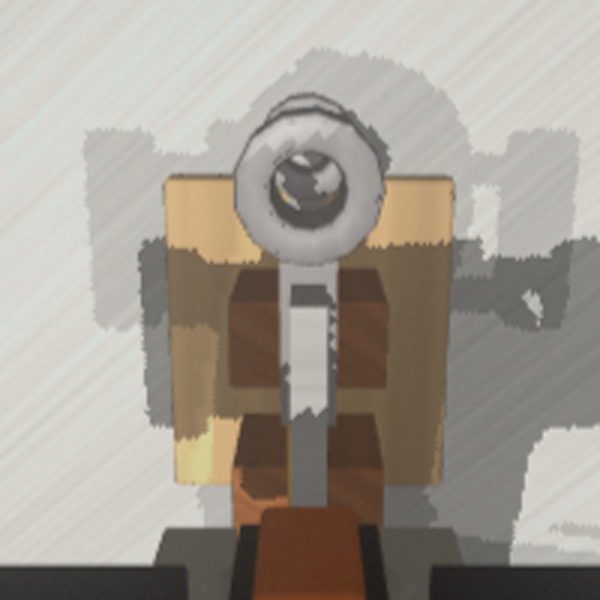

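View pics/s5.png

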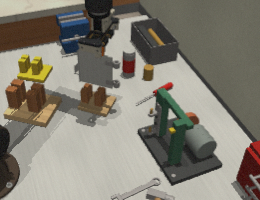

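```bash
cat >> h.py <<'E'
def yang(s):
    M=R.from_euler('xyz',s['ee_rot']).as_matrix();return np.degrees(np.arctan2(M[1,1],M[0,1]))
def toolxy(s,P):  # horizontal coords: along jaw dir y, along fwd (hinge dir) = -tool z
    a=np.radians(yang(s));d=(np.array(P)-s['eef_pos'])[:2]
    y=np.array([np.cos(a),np.sin(a)]);f=np.array([-np.sin(a),np.cos(a)])
    return np.array([d@y,d@f])
E
python3 - <<'E'
from h import *
import pickle
np.set_printoptions(precision=4,suppress=True)
im=cv2.imread('pics/w5.png');g=cv2.cvtColor(im,cv2.COLOR_BGR2GRAY)
s=pickle.load(open('w5.pkl','rb'));c=cam('wrist',s)
# dark bore blob
m=((g<110)*255).astype(np.uint8)
n,l,st,ce=cv2.connectedComponentsWithStats(m[100:150,300:350])
k=onz(c,(323.1,122.6),s['eef_pos'][2]-.1927);print('knuckle',k,toolxy(s,k))
k2=onz(c,(220+310/3,60+187.5/3),s['eef_pos'][2]-.1927);print(toolxy(s,k2))
s3=pickle.load(open('w3.pkl','rb'));c3=cam('wrist',s3);p=onz(c3,(317.3,119.3),.155);print('pin',p,toolxy(s3,p))
s2=pickle.load(open('w2.pkl','rb'));c2=cam('wrist',s2);p=onz(c2,(326.3,106.5),.155);print('pin',p,toolxy(s2,p))
# predict TCP for yaw -72 tool(-72.0)
a=np.radians(-72.);y=np.array([np.cos(a),np.sin(a)]);f=np.array([-np.sin(a),np.cos(a)])
t=toolxy(s,k);print('TCP target',np.array([.5937,-.029])-t[0]*y-t[1]*f)
cv2.imwrite('pics/w5d.png',cv2.resize(im[90:155,290:356],None,fx=9,fy=9,interpolation=cv2.INTER_CUBIC))
E
```

```text
knuckle [0.5346 0.1666 0.2367] [0.0011 0.0651]
[0.0013 0.0651]
pin [ 0.5953 -0.0282  0.155 ] [-0.0011  0.067 ]
pin [ 0.595  -0.0283  0.155 ] [0.0043 0.0673]
TCP target [ 0.5315 -0.048 ]
```

View pics/w5d.png

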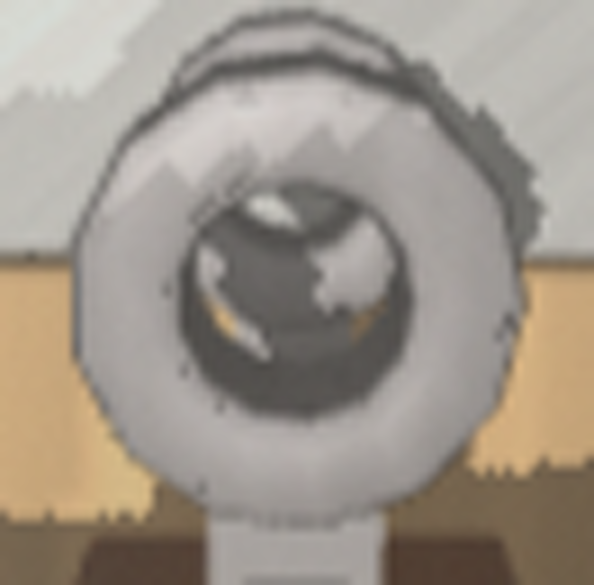

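```bash
python3 - <<'E'
from h import *
np.set_printoptions(precision=4,suppress=True)
for i in range(2):
    d=viewer.camera_info('wrist');print(d['T_tool_cam'],d['fx'],d['cx'],d['cy'])
d=viewer.camera_info('side');print(d)
E
```

```text
[[-0.0022  0.3076 -0.9515  0.0203]
 [ 1.      0.0013 -0.0019  0.001 ]
 [ 0.0006 -0.9515 -0.3076 -0.0848]
 [ 0.      0.      0.      1.    ]] 342.13498517686617 322.37757585154844 191.1254847315901
[[-0.0022  0.3076 -0.9515  0.0203]
 [ 1.      0.0013 -0.0019  0.001 ]
 [ 0.0006 -0.9515 -0.3076 -0.0848]
 [ 0.      0.      0.      1.    ]] 342.13498517686617 322.37757585154844 191.1254847315901
{'fx': 393.05407403761495, 'fy': 393.05407403761495, 'cx': 319.1871015760277, 'cy': 207.6680065348631, 'D': array([-0.0415,  0.    ,  0.    ,  0.    ,  0.    ]), 'eye': array([ 0.1328, -0.9332,  1.0645]), 'attitude': array([ 0.8381, -0.0098, -0.3524])}
```

```bash
python3 - <<'E'
from h import *
g=[cv2.cvtColor(cv2.imread(f'pics/{n}.png'),cv2.COLOR_BGR2GRAY).astype(np.float32) for n in ['wrist0','w2','w3','w4','w5']]
for x0,y0 in [(0,300),(540,300),(60,260)]:
  for i in range(5):
    print((x0,y0),i,cv2.phaseCorrelate(g[2][y0-60:y0+64,x0:x0+100],g[i][y0-60:y0+64,x0:x0+100]))
E
```

```text
(0, 300) 0 ((0.10613895478820012, 0.4814448418368755), 0.8560360404968261)
(0, 300) 1 ((0.18440600344344915, 0.3300062036245137), 0.5243580630493164)
(0, 300) 2 ((0.0, 0.5), 1.0)
(0, 300) 3 ((0.06392511719661087, 0.5324509393953463), 0.7572859228515625)
(0, 300) 4 ((-0.6685944166748712, 0.2584933517917847), 0.25924683166503903)
(540, 300) 0 ((0.1038005496184482, 0.2796213332511712), 0.5660779611206055)
(540, 300) 1 ((0.05661888791812686, 0.17140820290445902), 0.2889174624633789)
(540, 300) 2 ((7.105427357601002e-15, 0.5000000000000071), 1.0000000000225535)
(540, 300) 3 ((-0.035986543734154, 0.47658927636889814), 0.5670567449951172)
(540, 300) 4 ((0.01706059771530022, 1.2520748697161324), 0.13683065979003906)
(60, 260) 0 ((0.42335384798031583, 0.05147733362030493), 0.45399408782958983)
(60, 260) 1 ((0.4285347776444297, 0.37905193564738227), 0.5308366033935547)
(60, 260) 2 ((-7.105427357601002e-15, 0.5), 0.9999999999845413)
(60, 260) 3 ((0.9475443696129133, 0.8470843405195367), 0.2995885694885254)
(60, 260) 4 ((0.8857129351407096, 35.27151806184747), 0.09511630264282227)
```

```bash
python3 - <<'E'
from h import *
np.set_printoptions(precision=4,suppress=True)
S=cam('scene');L=cam('side')
for p in [(335,112),(347,112),(313,159),(355,161),(356,130)]: print(p,onz(S,p,.02),onz(S,p,.1))
for p in [(214,183),(239,186),(261,206),(205,213)]: print(p,onz(L,p,.1),onz(L,p,.02))
print(tri([(S,(346,125)),(L,(239,186))]))
E
```

```text
(335, 112) [0.0407 0.3962 0.02  ] [0.1388 0.331  0.1   ]
(347, 112) [0.0675 0.4399 0.02  ] [0.1636 0.3714 0.1   ]
(313, 159) [0.2583 0.1579 0.02  ] [0.3401 0.1106 0.1   ]
(355, 161) [0.3502 0.2857 0.02  ] [0.425  0.2287 0.1   ]
(356, 130) [0.1932 0.3992 0.02  ] [0.2799 0.3337 0.1   ]
(214, 183) [0.1713 0.3449 0.1   ] [0.1745 0.4509 0.02  ]
(239, 186) [0.2604 0.2932 0.1   ] [0.271  0.3949 0.02  ]
(261, 206) [0.313 0.15  0.1  ] [0.328  0.2399 0.02  ]
(205, 213) [0.1132 0.1808 0.1   ] [0.1115 0.2731 0.02  ]
(array([0.2576, 0.2976, 0.1103]), [np.float64(11.1), np.float64(11.1)])
```

apply_moves(commands=[{"dx":-4,"dy":-30,"dz":0,"spin":5,"hand":1},{"dx":-4,"dy":-43,"dz":0,"spin":9.5,"hand":1},{"dx":-4,"dy":-43,"dz":0,"spin":9.5,"hand":1},{"dx":-4,"dy":-43,"dz":0,"spin":9.5,"hand":1},{"dx":-4,"dy":-43,"dz":0,"spin":9.5,"hand":1}])

```text
t: 8.0
eef_pos: [0.4648, 0.0062, 0.426]
ee_rot: [0.134, 1.57, -2.954]
force: [0.7, -0.1, -3.3]
width: 0.0155
```

apply_moves(commands=[{"dx":-4,"dy":-40,"dz":-10,"spin":9.5,"hand":1},{"dx":-2,"dy":-14,"dz":-14,"spin":5.7,"hand":1},{"dx":0,"dy":0,"dz":-12,"spin":0,"hand":1},{"dx":0,"dy":0,"dz":0,"spin":0,"hand":1},{"dx":0,"dy":0,"dz":0,"spin":0,"hand":1}])

```text
t: 8.62
eef_pos: [0.4598, -0.0458, 0.3909]
ee_rot: [2.354, 1.57, -0.474]
force: [0.7, -0.3, -2.9]
width: 0.0157
```

```bash
python3 - <<'E'
from h import *
np.set_printoptions(precision=4,suppress=True)
im2=viewer.grab_frame('side');save(im2,'s6')
s=status.get_state();print(s['t'],s['eef_pos'],yang(s),s['force'],s['moment'],s['width'])
im=viewer.grab_frame('wrist');save(im,'w6')
import pickle;pickle.dump(s,open('w6.pkl','wb'))
save(cv2.resize(im2[160:280,260:430],None,fx=4,fy=4,interpolation=cv2.INTER_CUBIC),'s6c')
E
```

```text
8.675 [ 0.4598 -0.0458  0.3911] -72.03709761803606 [ 0.237  -0.2275 -3.749 ] [-0.0395 -0.0733 -0.043 ] 0.015809045874849628
```

View pics/w6.png

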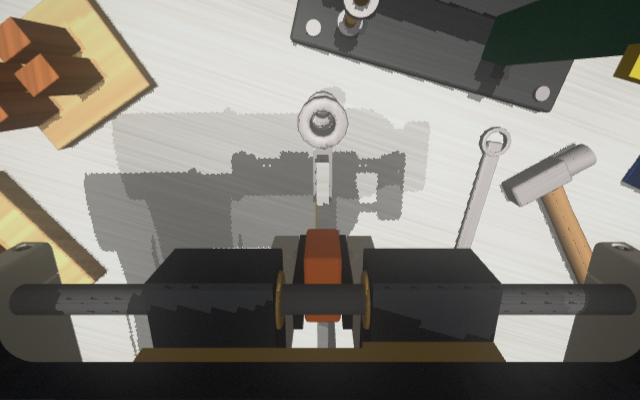

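View pics/s6c.png

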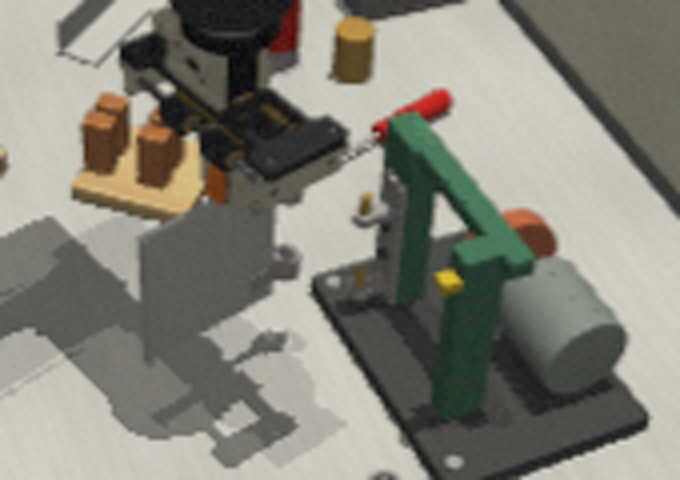

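apply_moves(commands=[{"dx":15,"dy":0,"dz":0,"spin":0,"hand":1},{"dx":20,"dy":0,"dz":0,"spin":0,"hand":1},{"dx":20,"dy":-1,"dz":0,"spin":0,"hand":1},{"dx":12,"dy":0,"dz":0,"spin":0,"hand":1},{"dx":6,"dy":0,"dz":0,"spin":0,"hand":1}])

```text
t: 9.35
eef_pos: [0.5332, -0.0473, 0.3904]
ee_rot: [-0.048, 1.57, -2.877]
force: [-0.8, -0.9, -4.5]
width: 0.0162
```

```bash
cat > look.py <<'E'
from h import *
import sys,pickle
np.set_printoptions(precision=4,suppress=True)
n=sys.argv[1]
im2=viewer.grab_frame('side')
s=status.get_state();print(s['t'],s['eef_pos'],yang(s),s['force'],s['moment'],s['width'])
im=viewer.grab_frame('wrist');save(im,'w'+n);pickle.dump(s,open('w'+n+'.pkl','wb'))
A=cv2.resize(im2[185:255,310:400],None,fx=4.4,fy=4.4*1,interpolation=cv2.INTER_CUBIC)
B=cv2.resize(im[85:155,280:370],None,fx=4.4,fy=4.4,interpolation=cv2.INTER_CUBIC)
save(np.hstack([A,B]),'l'+n)
E
python3 look.py 7
```

```text
9.4 [ 0.5335 -0.0473  0.3904] -72.04910225735932 [ 0.3889 -0.2296 -2.7723] [-0.2442 -0.1381 -0.0473] 0.01566364328579501
```

View pics/l7.png

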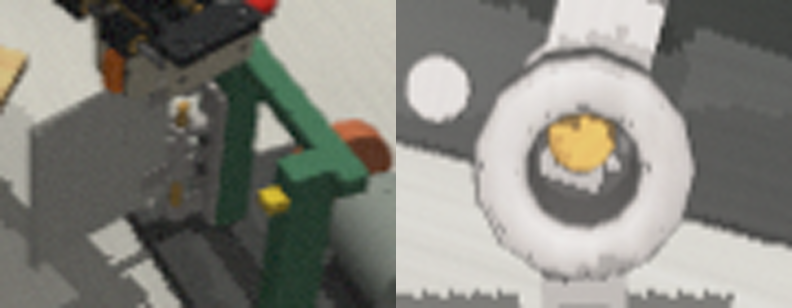

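```bash
python3 - <<'E'
from h import *
import pickle
np.set_printoptions(precision=4,suppress=True)
s=pickle.load(open('w7.pkl','rb'));c=cam('wrist',s);z=s['eef_pos'][2]
im=cv2.imread('pics/w7.png');h=cv2.cvtColor(im,cv2.COLOR_BGR2HSV);m=cv2.inRange(h,(12,90,100),(32,255,255));m[:100]=0;m[140:]=0;m[:,:305]=0;m[:,340:]=0
M=cv2.moments(m,True);p=(M['m10']/M['m00'],M['m01']/M['m00']);print('pinpx',p,M['m00'],cv2.boundingRect(m))
print('pin',onz(c,p,.155))
print('ring',onz(c,(322.5,123.6),z-.1927))
for r in [(322.5,123.6),(322.5,123),(323,123.6)]: print(1000*(onz(c,p,.155)-onz(c,r,z-.1927))[:2])
# pin circle expected px size
X=onz(c,p,.155);print(proj(c,[X+[0.005,0,0],X-[.005,0,0],X+[0,.005,0],X-[0,.005,0]]))
k=onz(c,(322.5,123.6),z-.1927)
print('bore top/bottom mouth proj', proj(c,[[k[0],k[1],z-.1927],[k[0],k[1],z-.2167]]))
cv2.imwrite('pics/w7d.png',cv2.resize(im[95:150,295:350],None,fx=10,fy=10,interpolation=cv2.INTER_CUBIC))
E
```

```text
pinpx (321.69426751592357, 116.71337579617834) 157.0 (314, 111, 16, 13)
pin [ 0.5926 -0.0294  0.155 ]
ring [ 0.5937 -0.0295  0.1977]
[-1.0282  0.1385]
[-1.3088  0.0477]
[-1.1047  0.3752]
[[324.199  108.8084]
 [319.2242 124.5087]
 [313.9668 114.1705]
 [329.3866 119.2447]]
bore top/bottom mouth proj [[322.5    123.6   ]
 [322.451  118.4237]]
```

View pics/w7d.png

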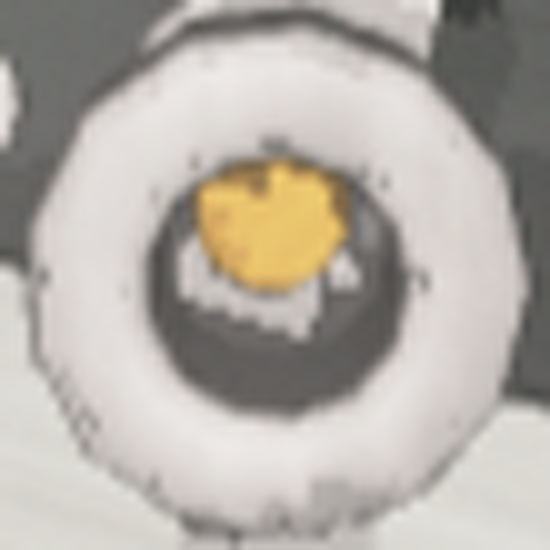

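Through the upper bore the pin tip sits at about (321.7,116.4), with the ring centre at (322.7,123.5). Allowing for the heights, that needs roughly a -1 mm shift in x. I'll correct it, lower part way and look again.

apply_moves(commands=[{"dx":-0.9,"dy":0.3,"dz":0,"spin":0,"hand":1},{"dx":0,"dy":0,"dz":-6,"spin":0,"hand":1},{"dx":0,"dy":0,"dz":-6,"spin":0,"hand":1},{"dx":0,"dy":0,"dz":-3,"spin":0,"hand":1},{"dx":0,"dy":0,"dz":0,"spin":0,"hand":1}])

```text
t: 10.07
eef_pos: [0.5314, -0.0472, 0.3753]
ee_rot: [-0.06, 1.57, -2.888]
force: [-0.4, 0.4, -3.9]
width: 0.0157
```

```bash
python3 look.py 8; python3 - <<'E'
from h import *
im=cv2.imread('pics/w8.png');cv2.imwrite('pics/w8d.png',cv2.resize(im[95:150,295:350],None,fx=10,fy=10,interpolation=cv2.INTER_CUBIC))
E
```

```text
10.125 [ 0.5315 -0.0472  0.3756] -72.04785947057985 [ 0.1962 -0.5304 -3.8669] [-0.0371  0.0049  0.0036] 0.015682394106129562
```

View pics/w8d.png

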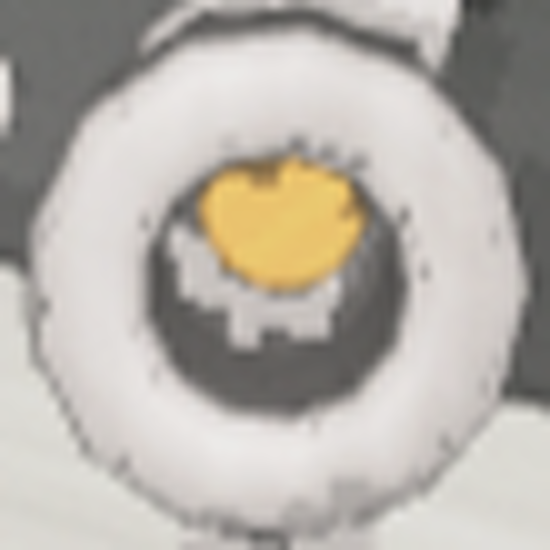

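View pics/l8.png

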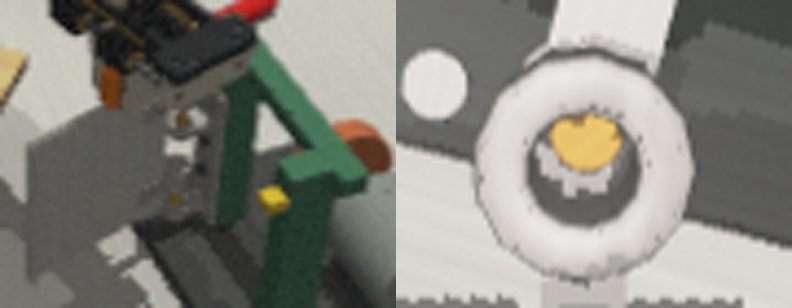

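apply_moves(commands=[{"dx":1.1,"dy":-0.1,"dz":0,"spin":0,"hand":1},{"dx":0,"dy":0,"dz":0,"spin":0,"hand":1},{"dx":0,"dy":0,"dz":0,"spin":0,"hand":1},{"dx":0,"dy":0,"dz":0,"spin":0,"hand":1},{"dx":0,"dy":0,"dz":0,"spin":0,"hand":1}])

```text
t: 10.8
eef_pos: [0.5326, -0.0473, 0.3757]
ee_rot: [2.847, 1.571, 0.019]
force: [0.3, 0.6, -3.3]
width: 0.0157
```

```bash
python3 look.py 9; python3 - <<'E'
from h import *
im=cv2.imread('pics/w9.png');cv2.imwrite('pics/w9d.png',cv2.resize(im[95:150,295:350],None,fx=10,fy=10,interpolation=cv2.INTER_CUBIC))
E
```

```text
10.85 [ 0.5326 -0.0473  0.3757] -72.05257108943054 [-0.7963 -1.2805 -4.0031] [ 0.0133 -0.0299  0.0084] 0.016039669654566477
```

View pics/w9d.png

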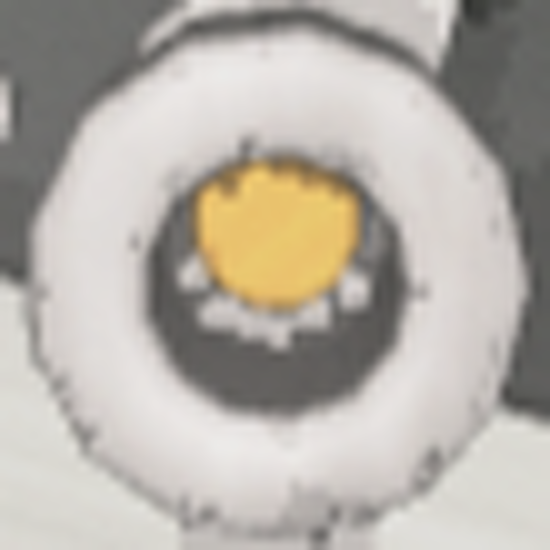

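Centred. Now I'll lower gently and watch the force.

apply_moves(commands=[{"dx":0,"dy":0,"dz":-1.5,"spin":0,"hand":1},{"dx":0,"dy":0,"dz":-1.5,"spin":0,"hand":1},{"dx":0,"dy":0,"dz":-1.5,"spin":0,"hand":1},{"dx":0,"dy":0,"dz":-1.5,"spin":0,"hand":1},{"dx":0,"dy":0,"dz":0,"spin":0,"hand":1}])

```text
t: 11.52
eef_pos: [0.5326, -0.0473, 0.3695]
ee_rot: [-0.011, 1.571, -2.839]
force: [-0.1, 0.4, -3.4]
width: 0.0156
```

apply_moves(commands=[{"dx":0,"dy":0,"dz":-1,"spin":0,"hand":1},{"dx":0,"dy":0,"dz":-1,"spin":0,"hand":1},{"dx":0,"dy":0,"dz":-1,"spin":0,"hand":1},{"dx":0,"dy":0,"dz":0,"spin":0,"hand":1},{"dx":0,"dy":0,"dz":0,"spin":0,"hand":1}])

```text
t: 12.15
eef_pos: [0.5327, -0.0473, 0.3667]
ee_rot: [1.975, 1.571, -0.853]
force: [-0.4, 0.7, -3.9]
width: 0.0159
```

```bash
python3 look.py 10
```

```text
12.2 [ 0.5327 -0.0473  0.3667] -72.05243236833017 [-0.2359  0.1499 -3.0277] [-0.0864 -0.0505  0.0034] 0.015697261141164816
```

View pics/l10.png

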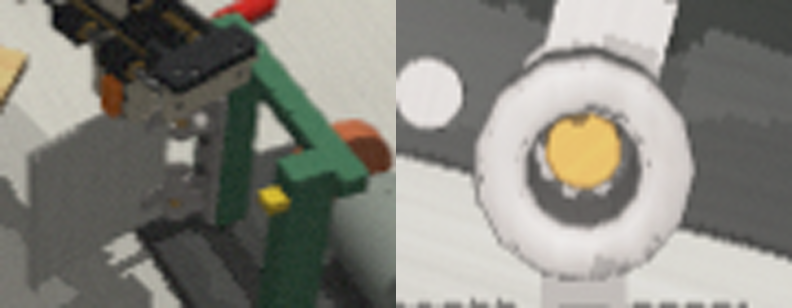

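No contact force, and about 5 mm is engaged on both pins. Continuing down.

apply_moves(commands=[{"dx":0,"dy":0,"dz":-1.5,"spin":0,"hand":1},{"dx":0,"dy":0,"dz":-1.5,"spin":0,"hand":1},{"dx":0,"dy":0,"dz":-1.5,"spin":0,"hand":1},{"dx":0,"dy":0,"dz":-1.5,"spin":0,"hand":1},{"dx":0,"dy":0,"dz":0,"spin":0,"hand":1}])

```text
t: 12.88
eef_pos: [0.5326, -0.0473, 0.3605]
ee_rot: [-0.03, 1.571, -2.859]
force: [0.0, -0.4, -4.3]
width: 0.0156
```

```bash
python3 look.py 11
```

```text
12.925 [ 0.5327 -0.0473  0.3606] -72.04919529888184 [-0.3332 -0.1738 -3.1288] [-0.0299 -0.0279 -0.0265] 0.01628936531323354
```

View pics/l11.png

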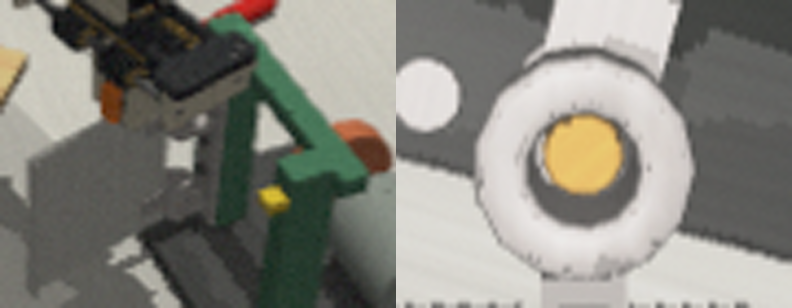

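apply_moves(commands=[{"dx":0,"dy":0,"dz":-1.5,"spin":0,"hand":1},{"dx":0,"dy":0,"dz":-1.5,"spin":0,"hand":1},{"dx":0,"dy":0,"dz":-1.5,"spin":0,"hand":1},{"dx":0,"dy":0,"dz":-1.5,"spin":0,"hand":1},{"dx":0,"dy":0,"dz":0,"spin":0,"hand":1}])

```text
t: 13.6
eef_pos: [0.5326, -0.0473, 0.3545]
ee_rot: [0.035, 1.57, -2.793]
force: [-0.4, 0.2, -3.9]
width: 0.0157
```

apply_moves(commands=[{"dx":0,"dy":0,"dz":-0.7,"spin":0,"hand":1},{"dx":0,"dy":0,"dz":-0.7,"spin":0,"hand":1},{"dx":0,"dy":0,"dz":0,"spin":0,"hand":1},{"dx":0,"dy":0,"dz":0,"spin":0,"hand":1},{"dx":0,"dy":0,"dz":0,"spin":0,"hand":1}])

```text
t: 14.22
eef_pos: [0.5327, -0.0473, 0.3533]
ee_rot: [2.763, 1.571, -0.065]
force: [0.2, -0.3, -4.3]
width: 0.0157
```

apply_moves(commands=[{"dx":0,"dy":0,"dz":-0.5,"spin":0,"hand":1},{"dx":0,"dy":0,"dz":-0.5,"spin":0,"hand":1},{"dx":0,"dy":0,"dz":-0.5,"spin":0,"hand":1},{"dx":0,"dy":0,"dz":0,"spin":0,"hand":1},{"dx":0,"dy":0,"dz":0,"spin":0,"hand":1}])

```text
t: 14.85
eef_pos: [0.5326, -0.0473, 0.3517]
ee_rot: [-0.89, 1.571, 2.565]
force: [-0.3, -0.5, -3.0]
width: 0.0159
```

```bash
python3 look.py 12
```

```text
14.9 [ 0.5327 -0.0473  0.3518] -72.05118943364417 [-1.015  -0.0003 -4.1968] [ 0.0024 -0.0596  0.0029] 0.015333797392740505
```

View pics/l12.png

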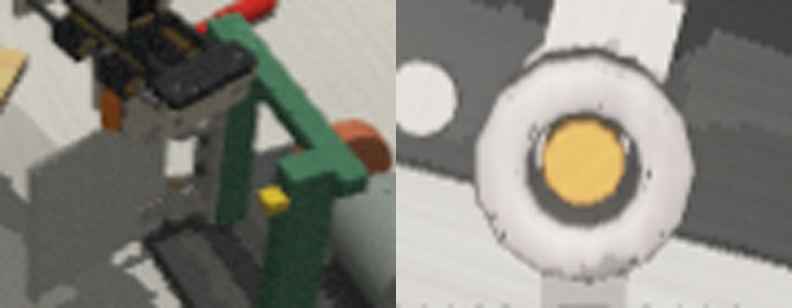

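apply_moves(commands=[{"dx":0,"dy":0,"dz":-0.5,"spin":0,"hand":1},{"dx":0,"dy":0,"dz":-0.5,"spin":0,"hand":1},{"dx":0,"dy":0,"dz":0,"spin":0,"hand":1},{"dx":0,"dy":0,"dz":0,"spin":0,"hand":1},{"dx":0,"dy":0,"dz":0,"spin":0,"hand":1}])

```text
t: 15.58
eef_pos: [0.5326, -0.0474, 0.3516]
ee_rot: [2.459, 1.57, -0.369]
force: [-4.0, -0.6, 5.5]
width: 0.016
```

Contact: z has stopped at 0.3516, right where fully home was predicted, with about a 9 N rise. I'll relieve it and let go.

apply_moves(commands=[{"dx":0,"dy":0,"dz":0.6,"spin":0,"hand":1},{"dx":0,"dy":0,"dz":0,"spin":0,"hand":0.5},{"dx":0,"dy":0,"dz":0,"spin":0,"hand":0.5},{"dx":0,"dy":0,"dz":0,"spin":0,"hand":0.5},{"dx":0,"dy":0,"dz":0,"spin":0,"hand":0.5}])

```text
t: 16.2
eef_pos: [0.5327, -0.0472, 0.3513]
ee_rot: [2.55, 1.571, -0.279]
force: [0.1, -0.8, 1.1]
width: 0.0431
```

```bash
python3 look.py 13
```

```text
16.25 [ 0.5327 -0.0473  0.3513] -72.0523269997219 [-0.8338 -0.6414 -0.0931] [-0.0545 -0.0702  0.0256] 0.0437991935274776
```

View pics/w13.png

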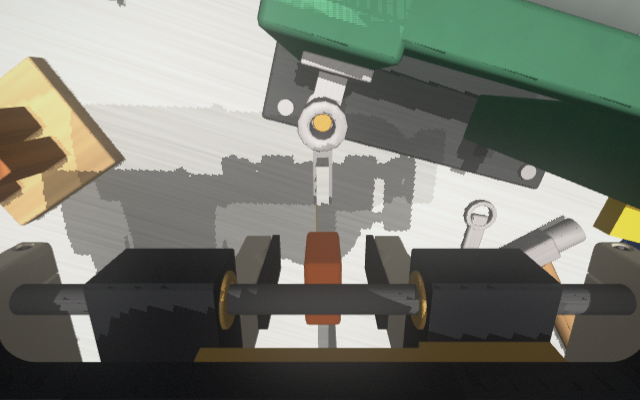

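View pics/l13.png

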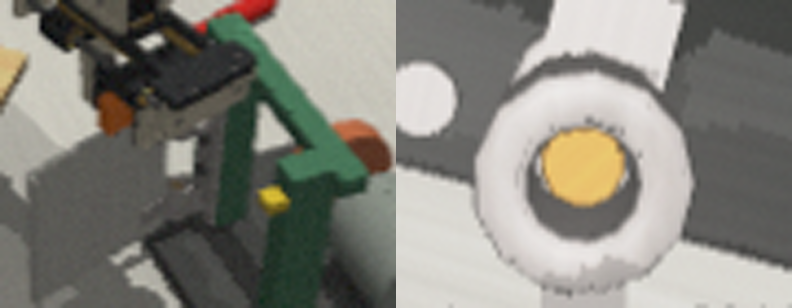

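The door is hung and released. The gold pin fills the bore at (322,122), and the door has sagged slightly within the hinge play. Next I'll raise clear, close the hand and go round to the outer face.

apply_moves(commands=[{"dx":0,"dy":0,"dz":5,"spin":0,"hand":0.4},{"dx":0,"dy":0,"dz":25,"spin":0,"hand":0.4},{"dx":0,"dy":0,"dz":35,"spin":0,"hand":0.6},{"dx":-20,"dy":15,"dz":0,"spin":0,"hand":1},{"dx":-31,"dy":15,"dz":0,"spin":0,"hand":1}])

```text
t: 16.92
eef_pos: [0.4816, -0.017, 0.4168]
ee_rot: [3.041, 1.57, 0.212]
force: [-0.8, 0.6, -0.9]
width: 0.0278
```

apply_moves(commands=[{"dx":0,"dy":0,"dz":0,"spin":0,"hand":1},{"dx":0,"dy":0,"dz":0,"spin":0,"hand":1},{"dx":0,"dy":0,"dz":0,"spin":0,"hand":1},{"dx":0,"dy":0,"dz":0,"spin":0,"hand":1},{"dx":0,"dy":0,"dz":0,"spin":0,"hand":1}])

```text
t: 17.55
eef_pos: [0.4819, -0.0174, 0.4161]
ee_rot: [0.099, 1.57, -2.73]
force: [-0.7, 0.8, -0.2]
width: 0.0006
```

```bash
python3 look.py 14; python3 - <<'E'
from h import *
im=viewer.grab_frame('side');save(cv2.resize(im[150:290,250:430],None,fx=4.2,fy=4.2,interpolation=cv2.INTER_CUBIC),'s14')
E
```

```text
17.6 [ 0.4818 -0.0174  0.4162] -72.07323422226014 [ 0.3134 -0.7193 -0.3663] [-0.0793 -0.0532  0.0357] 0.000592767739555902
```

View pics/w14.png

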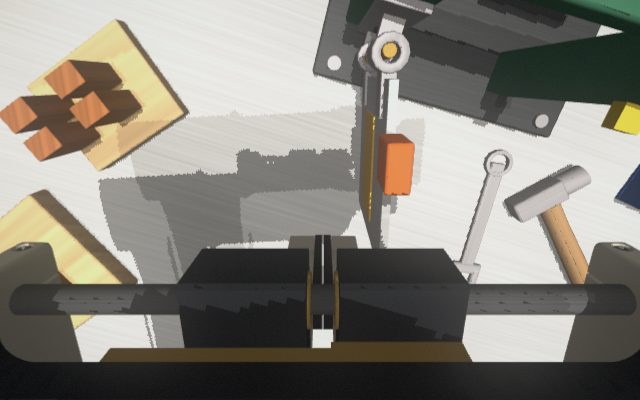

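View pics/s14.png

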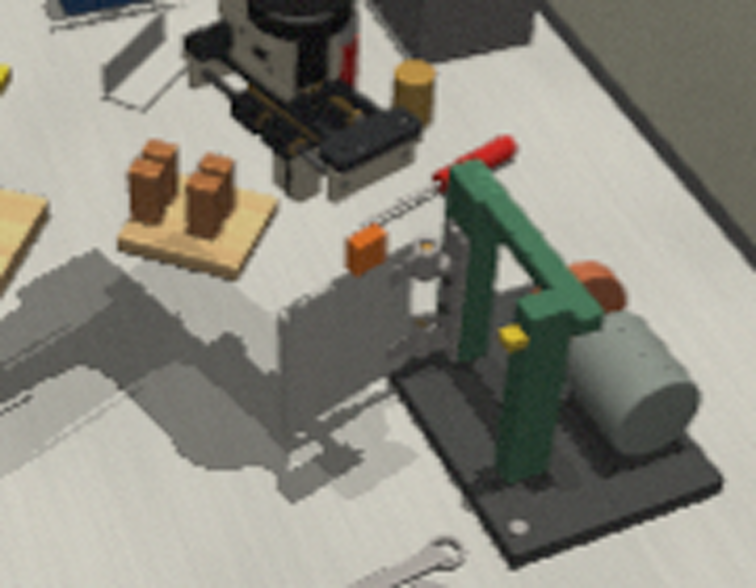

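```bash
python3 - <<'E'
from h import *
H=np.array([.5949,-.0282]);prev=np.array([.4818,-.0174])
ang=-72.
for phi in [198,203,208,213,218,223,228,233,238,243,248,253,258,262,265,267,269,271,273]:
    y=-72+(phi-198)*32/75.
    a=np.radians(phi);u=np.array([np.cos(a),np.sin(a)]);n=np.array([np.sin(a),-np.cos(a)])
    rel=np.radians((phi+90)%180-(y%180));
    d=3+21*abs(np.cos(rel))+9.5*abs(np.sin(rel))
    P=H+.104*u+d/1000*n
    print(phi,round(y,1),round(d,1),P.round(4),((P-prev)*1000).round(1),'spin',round(y-ang,1));prev=P;ang=y
E
```

```text
198 -72.0 24.0 [ 0.4886 -0.0375] [  6.8 -20.1] spin 0.0
203 -69.9 24.4 [ 0.4896 -0.0463] [ 1.  -8.8] spin 2.1
208 -67.7 24.8 [ 0.4914 -0.0551] [ 1.8 -8.8] spin 2.1
213 -65.6 25.2 [ 0.494  -0.0637] [ 2.6 -8.6] spin 2.1
218 -63.5 25.5 [ 0.4973 -0.0722] [ 3.3 -8.4] spin 2.1
223 -61.3 25.7 [ 0.5013 -0.0803] [ 4.  -8.2] spin 2.1
228 -59.2 25.9 [ 0.5061 -0.0882] [ 4.8 -7.8] spin 2.1
233 -57.1 26.0 [ 0.5116 -0.0956] [ 5.5 -7.4] spin 2.1
238 -54.9 26.0 [ 0.5177 -0.1026] [ 6.1 -7. ] spin 2.1
243 -52.8 26.0 [ 0.5245 -0.109 ] [ 6.8 -6.4] spin 2.1
248 -50.7 26.0 [ 0.5318 -0.1149] [ 7.4 -5.9] spin 2.1
253 -48.5 25.9 [ 0.5398 -0.1201] [ 7.9 -5.2] spin 2.1
258 -46.4 25.7 [ 0.5481 -0.1246] [ 8.4 -4.5] spin 2.1
262 -44.7 25.5 [ 0.5552 -0.1276] [ 7.  -3.1] spin 1.7
265 -43.4 25.4 [ 0.5606 -0.1296] [ 5.4 -2. ] spin 1.3
267 -42.6 25.2 [ 0.5643 -0.1307] [ 3.7 -1.1] spin 0.9
269 -41.7 25.1 [ 0.568  -0.1317] [ 3.7 -1. ] spin 0.9
271 -40.9 25.0 [ 0.5717 -0.1326] [ 3.8 -0.9] spin 0.9
273 -40.0 24.8 [ 0.5755 -0.1334] [ 3.8 -0.7] spin 0.9
```

apply_moves(commands=[{"dx":0,"dy":0,"dz":-20,"spin":0,"hand":1},{"dx":0,"dy":0,"dz":-30,"spin":0,"hand":1},{"dx":0,"dy":0,"dz":-25,"spin":0,"hand":1},{"dx":0,"dy":0,"dz":-6,"spin":0,"hand":1},{"dx":0,"dy":0,"dz":0,"spin":0,"hand":1}])

```text
t: 18.32
eef_pos: [0.4819, -0.0172, 0.3357]
ee_rot: [0.978, 1.57, -1.85]
force: [-0.2, -0.4, 0.2]
width: 0.0003
```

Descended clear of the door. Now the swing.

apply_moves(commands=[{"dx":3,"dy":-10,"dz":0,"spin":0,"hand":1},{"dx":3.5,"dy":-10,"dz":0,"spin":0,"hand":1},{"dx":1,"dy":-9,"dz":0,"spin":2,"hand":1},{"dx":2,"dy":-9,"dz":0,"spin":2,"hand":1},{"dx":2.6,"dy":-8.6,"dz":0,"spin":2,"hand":1}])

```text
t: 18.95
eef_pos: [0.4941, -0.0648, 0.3359]
ee_rot: [2.943, 1.57, 0.22]
force: [-0.4, 1.8, 0.5]
width: 0.0002
```

```bash
python3 look.py 15
```

```text
19.0 [ 0.4943 -0.0653  0.3359] -65.92726354205163 [ 1.4477 -1.5185  0.3158] [-0.192  -0.144  -0.0536] 0.00045059563880580505
```

View pics/w15.png

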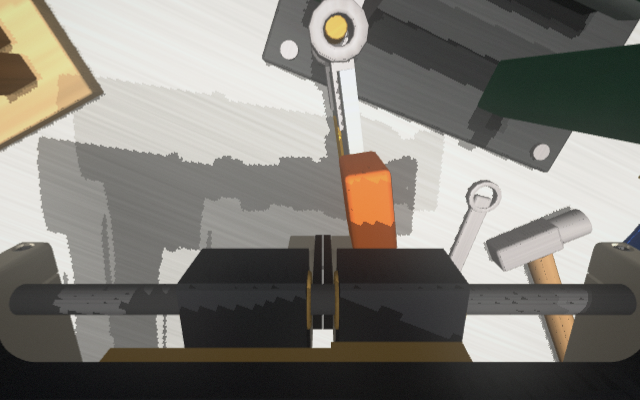

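apply_moves(commands=[{"dx":3.3,"dy":-8.4,"dz":0,"spin":2.1,"hand":1},{"dx":4,"dy":-8.2,"dz":0,"spin":2.1,"hand":1},{"dx":4.8,"dy":-7.8,"dz":0,"spin":2.1,"hand":1},{"dx":5.5,"dy":-7.4,"dz":0,"spin":2.1,"hand":1},{"dx":6.1,"dy":-7,"dz":0,"spin":2.1,"hand":1}])

```text
t: 19.68
eef_pos: [0.5176, -0.1031, 0.3357]
ee_rot: [2.889, 1.57, 0.348]
force: [0.1, 2.0, 1.3]
width: 0.0004
```

apply_moves(commands=[{"dx":6.8,"dy":-6.4,"dz":0,"spin":2.1,"hand":1},{"dx":7.4,"dy":-5.9,"dz":0,"spin":2.1,"hand":1},{"dx":7.9,"dy":-5.2,"dz":0,"spin":2.1,"hand":1},{"dx":4,"dy":-2.2,"dz":0,"spin":1,"hand":1},{"dx":0,"dy":0,"dz":0,"spin":0,"hand":1}])

```text
t: 20.3
eef_pos: [0.5436, -0.1225, 0.3353]
ee_rot: [-0.721, 1.571, -3.135]
force: [-0.2, -0.2, -0.4]
width: 0.0
```

```bash
python3 look.py 16;python3 - <<'E'
from h import *
im=viewer.grab_frame('side');save(cv2.resize(im[150:290,250:430],None,fx=4.2,fy=4.2,interpolation=cv2.INTER_CUBIC),'s16')
E
```

```text
20.35 [ 0.5434 -0.1224  0.3353] -48.31592649876805 [-0.4732  0.2953 -0.1701] [-0.0955  0.0097 -0.0418] 0.0002300177495870589
```

View pics/w16.png

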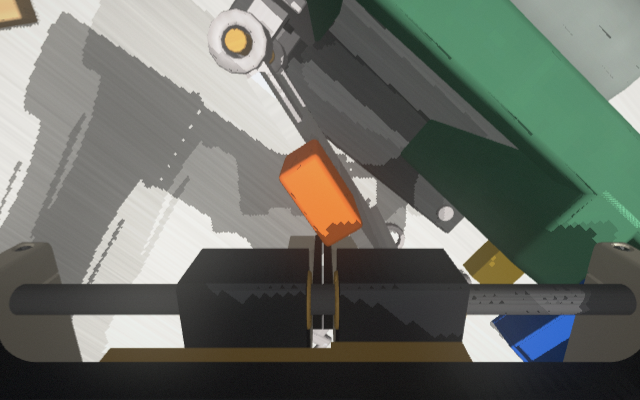

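View pics/s16.png

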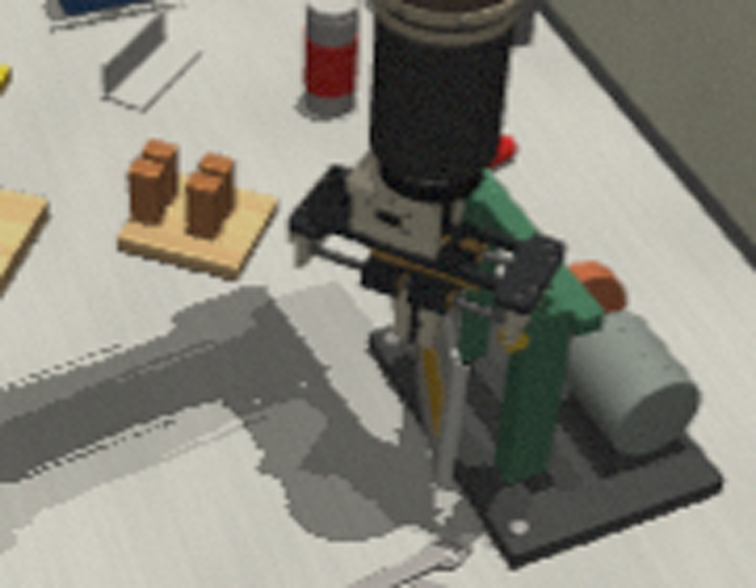

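apply_moves(commands=[{"dx":4,"dy":-2,"dz":0,"spin":1.2,"hand":1},{"dx":4,"dy":-2,"dz":0,"spin":1.2,"hand":1},{"dx":4,"dy":-1.5,"dz":0,"spin":1.2,"hand":1},{"dx":4,"dy":-1.5,"dz":0,"spin":1,"hand":1},{"dx":0,"dy":0,"dz":0,"spin":0,"hand":1}])

```text
t: 21.08
eef_pos: [0.5599, -0.1295, 0.3352]
ee_rot: [0.225, 1.571, -2.107]
force: [0.6, -0.2, 0.0]
width: 0.0006
```

```bash
python3 look.py 17
```

```text
21.125 [ 0.5597 -0.1295  0.3352] -43.66768349649718 [ 0.1203  0.1213 -0.0119] [-0.0277 -0.0201 -0.0525] 0.0005636476684371738
```

View pics/w17.png

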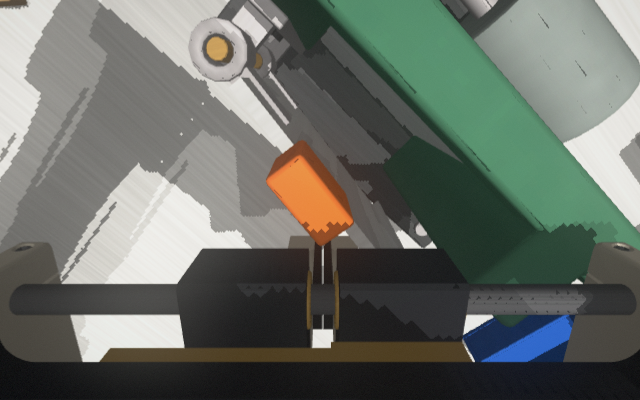

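```bash
cat > dang.py <<'E'
from h import *
import sys,pickle
n,kx,ky,gx,gy=sys.argv[1],*map(float,sys.argv[2:6])
s=pickle.load(open('w'+n+'.pkl','rb'));c=cam('wrist',s)
k=onz(c,(kx,ky),.159);g=onz(c,(gx,gy),.207);d=(g-k)[:2];print(k,g,np.hypot(*d),'phi',np.degrees(np.arctan2(d[1],d[0]))%360)
E
python3 dang.py 17 217.5 49 311 197;python3 - <<'E'
from h import *
im=cv2.imread('pics/w17.png');cv2.imwrite('pics/w17c.png',cv2.resize(im[10:260,180:380],None,fx=2.4,fy=2.4,interpolation=cv2.INTER_CUBIC))
E
```

```text
[ 0.59418484 -0.03080979  0.159     ] [ 0.58924651 -0.09458294  0.207     ] 0.06396406256675559 phi 265.5720876447181
```

View pics/w17c.png

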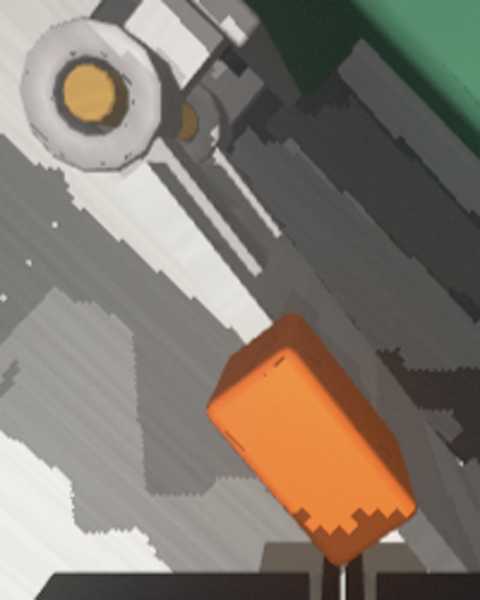

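The door direction is about 265.5°, and shut is near 273°. I'll go on in small steps and feel for the post.

apply_moves(commands=[{"dx":3,"dy":-0.9,"dz":0,"spin":0.7,"hand":1},{"dx":3,"dy":-0.8,"dz":0,"spin":0.7,"hand":1},{"dx":3,"dy":-0.7,"dz":0,"spin":0.7,"hand":1},{"dx":1.5,"dy":-0.3,"dz":0,"spin":0,"hand":1},{"dx":0,"dy":0,"dz":0,"spin":0,"hand":1}])

```text
t: 21.8
eef_pos: [0.5702, -0.1321, 0.3353]
ee_rot: [-0.123, 1.571, -2.419]
force: [-0.9, 0.3, 0.5]
width: 0.0004
```

apply_moves(commands=[{"dx":1,"dy":0,"dz":0,"spin":0,"hand":1},{"dx":1,"dy":0,"dz":0,"spin":0,"hand":1},{"dx":0,"dy":0,"dz":0,"spin":0,"hand":1},{"dx":0,"dy":0,"dz":0,"spin":0,"hand":1},{"dx":0,"dy":0,"dz":0,"spin":0,"hand":1}])

```text
t: 22.42
eef_pos: [0.572, -0.1321, 0.3354]
ee_rot: [1.495, 1.571, -0.801]
force: [0.3, -0.1, -0.2]
width: 0.0002
```

```bash
python3 look.py 18;python3 - <<'E'
from h import *
im=cv2.imread('pics/w18.png');cv2.imwrite('pics/w18c.png',cv2.resize(im[10:260,180:380],None,fx=2.4,fy=2.4,interpolation=cv2.INTER_CUBIC))
E
```

```text
22.475 [ 0.572  -0.1321  0.3354] -41.553609879149576 [-1.3624 -0.1898  0.5439] [-0.1229  0.0178 -0.0211] 0.00037178222503684303
```

View pics/w18c.png

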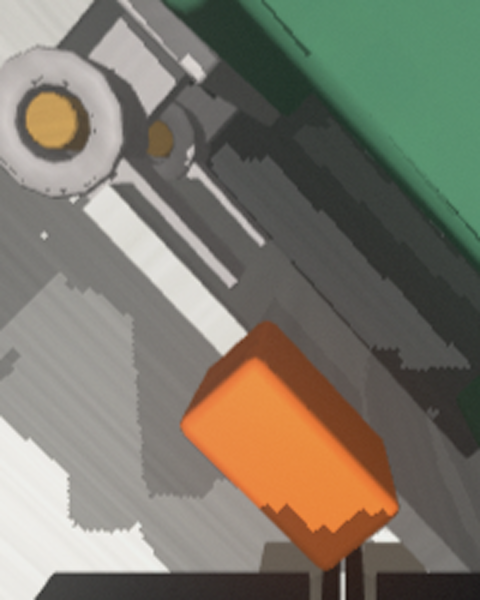

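```bash
python3 dang.py 17 217.9 49 310.4 200.4; python3 dang.py 18 204.2 60.8 300.9 203.8
```

```text
[ 0.59424492 -0.03092295  0.159     ] [ 0.58820236 -0.09530597  0.207     ] 0.06466595212908265 phi 264.6383090552362
[ 0.59514258 -0.03162322  0.159     ] [ 0.59605342 -0.09571255  0.207     ] 0.06409580556919175 phi 270.8142432063186
```

apply_moves(commands=[{"dx":1,"dy":0,"dz":0,"spin":0,"hand":1},{"dx":0.5,"dy":0,"dz":0,"spin":0,"hand":1},{"dx":0,"dy":0,"dz":0,"spin":0,"hand":1},{"dx":0,"dy":0,"dz":0,"spin":0,"hand":1},{"dx":0,"dy":0,"dz":0,"spin":0,"hand":1}])

```text
t: 23.15
eef_pos: [0.5735, -0.1321, 0.3354]
ee_rot: [1.142, 1.571, -1.154]
force: [-1.2, -0.5, 0.4]
width: 0.0003
```

apply_moves(commands=[{"dx":0.7,"dy":0,"dz":0,"spin":0,"hand":1},{"dx":0.7,"dy":0,"dz":0,"spin":0,"hand":1},{"dx":0,"dy":0,"dz":0,"spin":0,"hand":1},{"dx":0,"dy":0,"dz":0,"spin":0,"hand":1},{"dx":0,"dy":0,"dz":0,"spin":0,"hand":1}])

```text
t: 23.78
eef_pos: [0.5749, -0.1321, 0.3354]
ee_rot: [-2.512, 1.571, 1.475]
force: [-0.7, -0.3, 0.1]
width: 0.0006
```

apply_moves(commands=[{"dx":0.5,"dy":0,"dz":0,"spin":0,"hand":1},{"dx":0.5,"dy":0,"dz":0,"spin":0,"hand":1},{"dx":0,"dy":0,"dz":0,"spin":0,"hand":1},{"dx":0,"dy":0,"dz":0,"spin":0,"hand":1},{"dx":0,"dy":0,"dz":0,"spin":0,"hand":1}])

```text
t: 24.4
eef_pos: [0.5759, -0.1321, 0.3354]
ee_rot: [2.653, 1.571, 0.357]
force: [-0.4, 0.5, -0.5]
width: 0.0002
```

```bash
python3 look.py 19;python3 - <<'E'
from h import *
im=cv2.imread('pics/w19.png');A=cv2.resize(im[10:260,160:360],None,fx=2.2,fy=2.2,interpolation=cv2.INTER_CUBIC)
b=viewer.grab_frame('side');b=cv2.cvtColor(b,cv2.COLOR_RGB2BGR);cv2.imwrite('pics/s19.png',cv2.resize(b[190:280,330:430],None,fx=6,fy=6,interpolation=cv2.INTER_CUBIC))
cv2.imwrite('pics/w19c.png',A)
E
```

```text
24.45 [ 0.5759 -0.1321  0.3354] -41.55623291822285 [-0.0506  0.0918  0.5771] [-0.1111  0.006  -0.0404] 0.0004929303963545507
```

View pics/w19c.png

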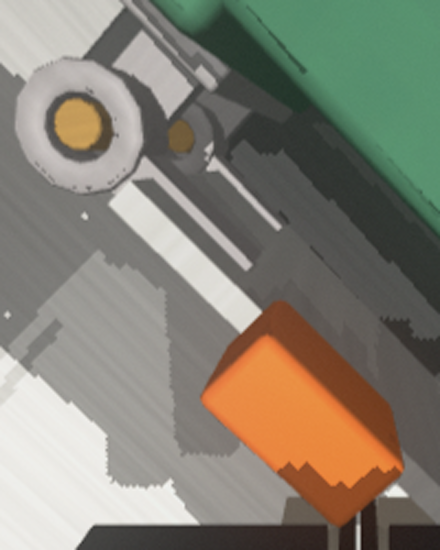

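View pics/s19.png

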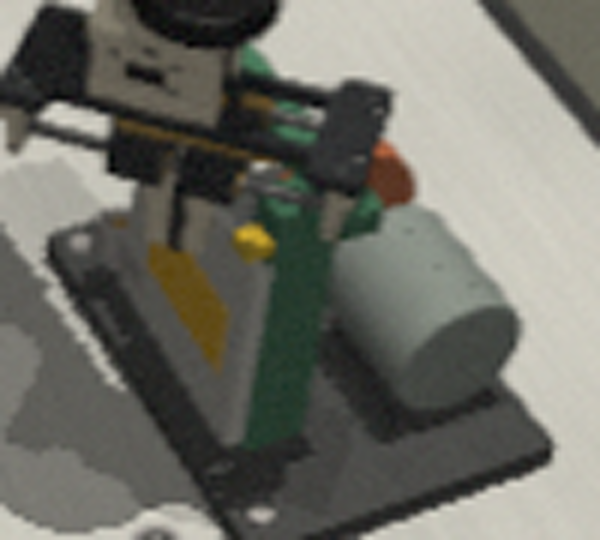

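The side view shows the door beneath the yellow keeper at about (372,230), almost against the green post. Continuing until the post is felt.

apply_moves(commands=[{"dx":0.5,"dy":0,"dz":0,"spin":0,"hand":1},{"dx":0.5,"dy":0,"dz":0,"spin":0,"hand":1},{"dx":0,"dy":0,"dz":0,"spin":0,"hand":1},{"dx":0,"dy":0,"dz":0,"spin":0,"hand":1},{"dx":0,"dy":0,"dz":0,"spin":0,"hand":1}])

```text
t: 25.18
eef_pos: [0.5769, -0.1321, 0.3354]
ee_rot: [0.019, 1.571, -2.277]
force: [-0.3, -0.6, -0.7]
width: 0.0004
```

apply_moves(commands=[{"dx":0.5,"dy":0,"dz":0,"spin":0,"hand":1},{"dx":0,"dy":0,"dz":0,"spin":0,"hand":1},{"dx":0,"dy":0,"dz":0,"spin":0,"hand":1},{"dx":0,"dy":0,"dz":0,"spin":0,"hand":1},{"dx":0,"dy":0,"dz":0,"spin":0,"hand":1}])

```text
t: 25.8
eef_pos: [0.5774, -0.1321, 0.3353]
ee_rot: [-0.968, 1.571, 3.019]
force: [-1.1, -0.9, -0.2]
width: 0.0004
```

apply_moves(commands=[{"dx":0.5,"dy":0,"dz":0,"spin":0,"hand":1},{"dx":0,"dy":0,"dz":0,"spin":0,"hand":1},{"dx":0.5,"dy":0,"dz":0,"spin":0,"hand":1},{"dx":0,"dy":0,"dz":0,"spin":0,"hand":1},{"dx":0,"dy":0,"dz":0,"spin":0,"hand":1}])

```text
t: 26.42
eef_pos: [0.5783, -0.1321, 0.3353]
ee_rot: [-0.881, 1.571, 3.106]
force: [-1.7, 0.5, 0.6]
width: 0.0006
```

apply_moves(commands=[{"dx":0.5,"dy":0,"dz":0,"spin":0,"hand":1},{"dx":0,"dy":0,"dz":0,"spin":0,"hand":1},{"dx":0,"dy":0,"dz":0,"spin":0,"hand":1},{"dx":0,"dy":0,"dz":0,"spin":0,"hand":1},{"dx":0,"dy":0,"dz":0,"spin":0,"hand":1}])

```text
t: 27.05
eef_pos: [0.5787, -0.1321, 0.3353]
ee_rot: [-0.864, 1.57, 3.123]
force: [-4.2, 0.4, 1.0]
width: 0.0004
```

apply_moves(commands=[{"dx":0.4,"dy":0,"dz":0,"spin":0,"hand":1},{"dx":0,"dy":0,"dz":0,"spin":0,"hand":1},{"dx":0,"dy":0,"dz":0,"spin":0,"hand":1},{"dx":0,"dy":0,"dz":0,"spin":0,"hand":1},{"dx":0,"dy":0,"dz":0,"spin":0,"hand":1}])

```text
t: 27.68
eef_pos: [0.5789, -0.1321, 0.3352]
ee_rot: [-0.889, 1.57, 3.098]
force: [-4.7, 1.4, 2.2]
width: 0.0006
```

```bash
python3 look.py 20;python3 - <<'E'
from h import *
im=cv2.imread('pics/w20.png');A=cv2.resize(im[10:260,160:360],None,fx=2.2,fy=2.2,interpolation=cv2.INTER_CUBIC)
cv2.imwrite('pics/w20c.png',A)
E
```

```text
27.725 [ 0.5789 -0.1321  0.3352] -41.56054516871359 [-5.0182  0.7328  1.767 ] [0.181  1.9227 0.0389] 0.0006211858724453345
```

View pics/w20c.png

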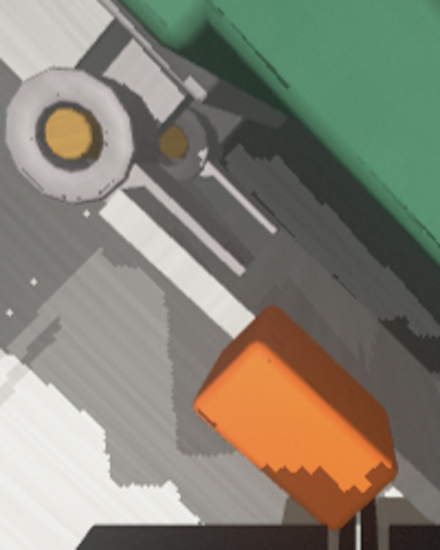

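The finger has stopped moving and the force has built to about 5 N, so the door is against the post. I'll back straight off, raise and check.

apply_moves(commands=[{"dx":-2,"dy":0,"dz":0,"spin":0,"hand":1},{"dx":-8,"dy":0,"dz":0,"spin":0,"hand":1},{"dx":-25,"dy":0,"dz":0,"spin":0,"hand":1},{"dx":-40,"dy":0,"dz":20,"spin":0,"hand":1},{"dx":-20,"dy":0,"dz":40,"spin":0,"hand":1}])

```text
t: 28.4
eef_pos: [0.4823, -0.1321, 0.3948]
ee_rot: [-0.896, 1.568, 3.091]
force: [0.7, 0.8, 0.8]
width: 0.0004
```

apply_moves(commands=[{"dx":0,"dy":20,"dz":30,"spin":-8,"hand":1},{"dx":0,"dy":20,"dz":10,"spin":-8,"hand":1},{"dx":0,"dy":0,"dz":0,"spin":-8,"hand":1},{"dx":0,"dy":0,"dz":0,"spin":-8,"hand":1},{"dx":0,"dy":0,"dz":0,"spin":0,"hand":1}])

```text
t: 29.02
eef_pos: [0.4843, -0.092, 0.4357]
ee_rot: [3.014, 1.569, 0.16]
force: [-0.2, -0.0, 0.2]
width: 0.0004
```

```bash
python3 look.py 21;python3 - <<'E'
from h import *
im=viewer.grab_frame('side');save(im,'s21');save(cv2.resize(im[180:290,320:430],None,fx=5.4,fy=5.4,interpolation=cv2.INTER_CUBIC),'s21c')
im=viewer.grab_frame('scene');save(im,'sc21')
E
```

```text
29.075 [ 0.4843 -0.092   0.4356] -73.37301066266757 [ 0.0429  0.3794 -0.5118] [-0.0203  0.0273  0.0076] 8.458185787385168e-05
```

View pics/s21c.png

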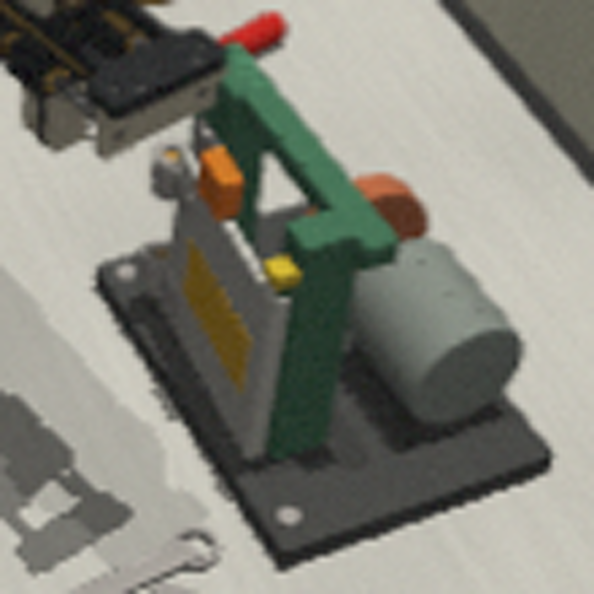

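View pics/w21.png

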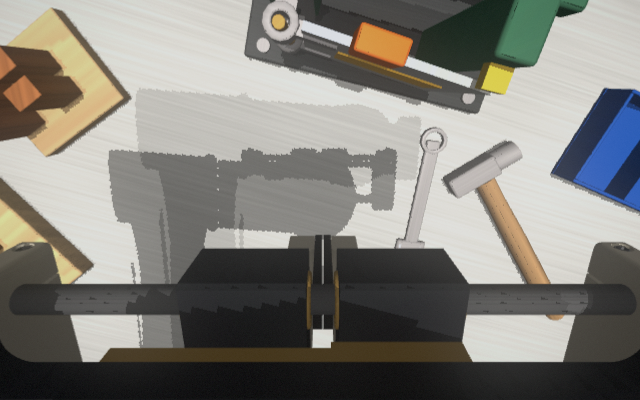

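View pics/sc21.png

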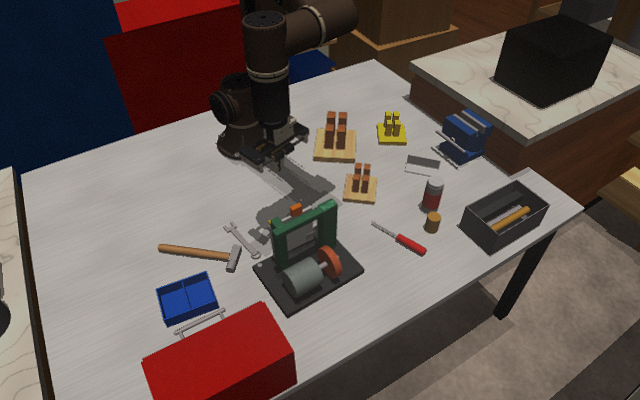

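```bash
python3 - <<'E'
from h import *
import pickle
np.set_printoptions(precision=4,suppress=True)
im=cv2.imread('pics/w21.png');cv2.imwrite('pics/w21c.png',cv2.resize(im[0:125,240:540],None,fx=2.6,fy=2.6,interpolation=cv2.INTER_CUBIC))
s=pickle.load(open('w21.pkl','rb'));c=cam('wrist',s);L=cam('side')
a=cv2.imread('pics/s21.png');H=np.array([.5945,-.029])
col=cv2.resize(a[180:290,320:430],None,fx=5.4,fy=5.4,interpolation=cv2.INTER_CUBIC)
for dz,cl in [(0,(0,0,255)),(.01,(255,0,0))]:
  ph=np.radians(273.3);u=np.array([np.cos(ph),np.sin(ph)]);nn=np.array([np.sin(ph),-np.cos(ph)])*.003
  P=[[*(H+.15*u+nn),.175+dz],[*(H+.15*u+nn),.030+dz],[*(H+.016*u+nn),.175+dz],[*(H+.016*u+nn),.03+dz]]
  for q in proj(L,P): cv2.circle(col,tuple(int(v) for v in ((q-[320,180]+.5)*5.4)),3,cl,-1); print(q)
cv2.imwrite('pics/s21p.png',col)
E
```

```text
[372.7723 233.3073]
[368.4482 263.0261]
[353.4042 207.2312]
[350.6871 236.8682]
[373.0946 231.084 ]
[368.7268 261.1172]
[353.6056 205.0271]
[350.863  234.9546]
```

View pics/w21c.png

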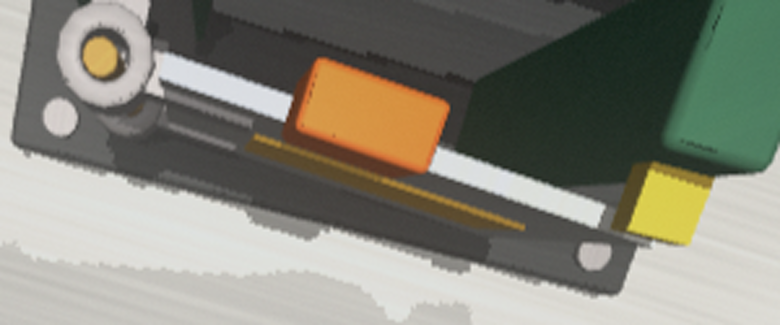

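View pics/s21p.png

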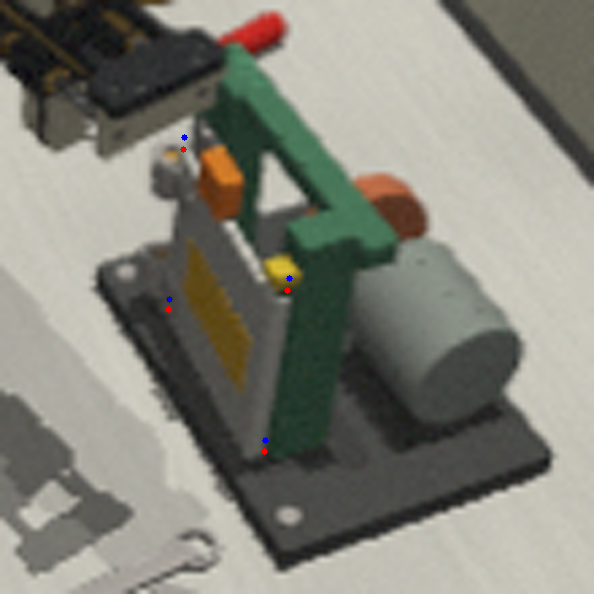

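```bash
python3 dang.py 21 280.4 21.2 383.5 43.5; python3 - <<'E'
from h import *
import pickle
s=pickle.load(open('w21.pkl','rb'));c=cam('wrist',s)
A=onz(c,(240+160/2.6,62/2.6),.175);B=onz(c,(240+603/2.6,215/2.6),.175);d=B-A;print('panel top phi',np.degrees(np.arctan2(d[1],d[0]))%360)
A=onz(c,(240+15/2.6,147/2.6),.02);B=onz(c,(240+618/2.6,296/2.6),.02);d=B-A;print('base',np.degrees(np.arctan2(d[1],d[0]))%360)
a=cv2.imread('pics/scene0.png').astype(int);b=cv2.imread('pics/sc21.png').astype(int)
d=(abs(a-b).max(2)>60).astype(np.uint8);n,l,st,ce=cv2.connectedComponentsWithStats(cv2.dilate(d,np.ones((3,3))))
print([list(x) for x in st[1:] if x[4]>60])
E
```

```text
[ 0.59318327 -0.03159078  0.159     ] [ 0.59340293 -0.09699715  0.207     ] 0.06540674296816411 phi 270.1924133424319
panel top phi 269.09647180693264
base 273.4147535919785
[[np.int32(218), np.int32(0), np.int32(23), np.int32(10), np.int32(169)], [np.int32(269), np.int32(0), np.int32(17), np.int32(22), np.int32(229)], [np.int32(302), np.int32(4), np.int32(23), np.int32(25), np.int32(182)], [np.int32(337), np.int32(21), np.int32(18), np.int32(12), np.int32(130)], [np.int32(272), np.int32(35), np.int32(66), np.int32(23), np.int32(381)], [np.int32(383), np.int32(34), np.int32(49), np.int32(16), np.int32(276)], [np.int32(413), np.int32(57), np.int32(13), np.int32(15), np.int32(107)], [np.int32(274), np.int32(59), np.int32(15), np.int32(13), np.int32(116)], [np.int32(246), np.int32(67), np.int32(31), np.int32(9), np.int32(125)], [np.int32(243), np.int32(78), np.int32(174), np.int32(177), np.int32(7517)], [np.int32(210), np.int32(105), np.int32(21), np.int32(33), np.int32(404)], [np.int32(351), np.int32(142), np.int32(16), np.int32(69), np.int32(454)], [np.int32(285), np.int32(221), np.int32(33), np.int32(27), np.int32(467)]]
```

```bash
python3 dang.py 20 191.4 70.9 295 208.4
```

```text
[ 0.59564749 -0.03056097  0.159     ] [ 0.60109629 -0.09531282  0.207     ] 0.06498069559028814 phi 274.8100471906024
```

apply_moves(commands=[{"dx":15,"dy":0,"dz":10,"spin":0,"hand":1},{"dx":15,"dy":-20,"dz":10,"spin":0,"hand":1},{"dx":15,"dy":-20,"dz":0,"spin":0,"hand":1},{"dx":10,"dy":-15,"dz":0,"spin":0,"hand":1},{"dx":0,"dy":0,"dz":0,"spin":0,"hand":1}])

```text
t: 29.85
eef_pos: [0.5397, -0.1479, 0.4546]
ee_rot: [-0.219, 1.57, -3.074]
force: [-0.3, -0.3, -0.6]
width: 0.0003
```

```bash
python3 look.py 22; python3 - <<'E'
from h import *
im=cv2.imread('pics/w22.png');cv2.imwrite('pics/w22c.png',cv2.resize(im[0:240,170:470],None,fx=2.5,fy=2.5,interpolation=cv2.INTER_CUBIC))
E
```

```text
29.9 [ 0.5393 -0.1474  0.4548] -73.59048837183813 [ 0.1225  1.1372 -0.5049] [-0.0455 -0.0108 -0.0311] 0.00014730172064045564
```

View pics/w22c.png

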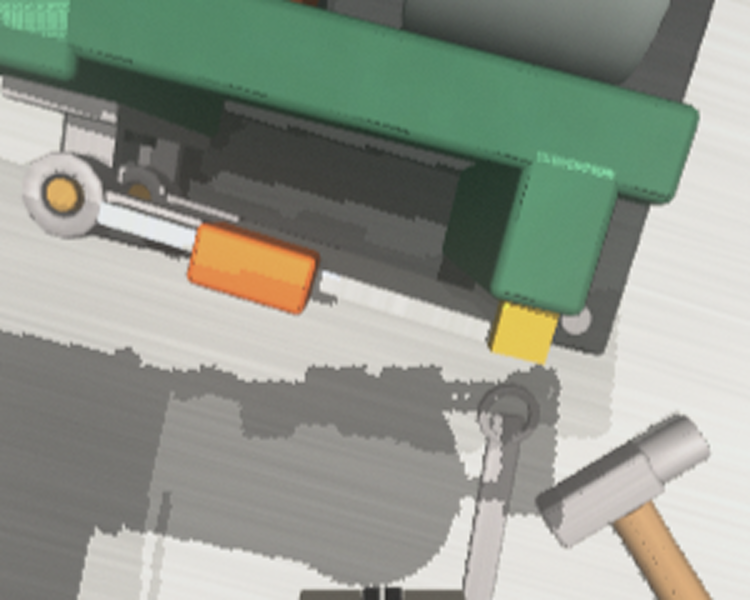

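```bash
python3 - <<'E'
from h import *
import pickle
np.set_printoptions(precision=4,suppress=True)
s=pickle.load(open('w22.pkl','rb'));c=cam('wrist',s)
f=lambda x,y,z:onz(c,(170+x/2.5,y/2.5),z)
def ph(A,B): d=B-A;return np.degrees(np.arctan2(d[1],d[0]))%360
print('panel top upper edge',ph(f(105,203,.175),f(195,230,.175)),'long',ph(f(105,203,.175),f(490,318,.172)))
print('panel lower edge',ph(f(100,224,.175),f(490,337,.172)))
k=f(61,194,.159);g=f((190+320+300+200)/4-0,(0+258+258+310)/3.0 if 0 else 268,.207)
print('ring',k,'grip',g,ph(k,g))
print('rail front', ph(f(225,100,.21),f(525,165,.21)))
print('rail rear?', ph(f(310,0,.21),f(695,108,.21)))
print('post front edge',f(497,297,.21),f(580,313,.21),ph(f(497,297,.21),f(580,313,.21)))
print('keeper top pts',f(503,303,.19),f(490,345,.19),f(546,362,.19))
print('panel free visible',f(490,318,.172),f(490,337,.172))
E
```

```text
panel top upper edge 269.99728119637774 long 269.92923594252784
panel lower edge 270.2560885547441
ring [ 0.5936 -0.0312  0.159 ] grip [ 0.5941 -0.0982  0.207 ] 270.4383483717289
rail front 274.98857158925557
rail rear? 272.27558184002265
post front edge [ 0.6052 -0.1608  0.21  ] [ 0.6074 -0.1828  0.21  ] 275.71117488034804
keeper top pts [ 0.6028 -0.1662  0.19  ] [ 0.5905 -0.1664  0.19  ] [ 0.5904 -0.1835  0.19  ]
panel free visible [ 0.5961 -0.1669  0.172 ] [ 0.5907 -0.1687  0.172 ]
```

The look shows the door at about 270°, whereas at contact it read 274.8° (frame about 273.4°). It came back 3–4° when I withdrew, leaving a gap of roughly 9 mm. I'll push it in again and withdraw far more slowly.

apply_moves(commands=[{"dx":-4,"dy":8,"dz":0,"spin":8,"hand":1},{"dx":0,"dy":8,"dz":-20,"spin":8,"hand":1},{"dx":0,"dy":0,"dz":-40,"spin":8,"hand":1},{"dx":0,"dy":0,"dz":-40,"spin":8,"hand":1},{"dx":0,"dy":0,"dz":-19,"spin":0,"hand":1}])

```text
t: 30.58
eef_pos: [0.5342, -0.1304, 0.3344]
ee_rot: [-0.944, 1.568, 3.046]
force: [0.9, -0.4, 1.4]
width: 0.0003
```

apply_moves(commands=[{"dx":10,"dy":0,"dz":0,"spin":0,"hand":1},{"dx":10,"dy":0,"dz":0,"spin":0,"hand":1},{"dx":6,"dy":0,"dz":0,"spin":0,"hand":1},{"dx":4,"dy":0,"dz":0,"spin":0,"hand":1},{"dx":3,"dy":0,"dz":0,"spin":0,"hand":1}])

```text
t: 31.2
eef_pos: [0.5686, -0.1311, 0.3366]
ee_rot: [2.48, 1.57, 0.184]
force: [-0.4, 1.1, 0.6]
width: 0.0005
```

apply_moves(commands=[{"dx":2,"dy":0,"dz":0,"spin":0,"hand":1},{"dx":2,"dy":0,"dz":0,"spin":0,"hand":1},{"dx":2,"dy":0,"dz":0,"spin":0,"hand":1},{"dx":1.5,"dy":0,"dz":0,"spin":0,"hand":1},{"dx":1,"dy":0,"dz":0,"spin":0,"hand":1}])

```text
t: 31.82
eef_pos: [0.5769, -0.1311, 0.3363]
ee_rot: [-0.826, 1.571, -3.122]
force: [-0.3, -0.5, 0.5]
width: 0.0005
```

apply_moves(commands=[{"dx":0.5,"dy":0,"dz":0,"spin":0,"hand":1},{"dx":0.4,"dy":0,"dz":0,"spin":0,"hand":1},{"dx":0,"dy":0,"dz":0,"spin":0,"hand":1},{"dx":0,"dy":0,"dz":0,"spin":0,"hand":1},{"dx":0,"dy":0,"dz":0,"spin":0,"hand":1}])

```text
t: 32.45
eef_pos: [0.5777, -0.1311, 0.3364]
ee_rot: [0.05, 1.571, -2.246]
force: [-0.1, 0.3, 0.1]
width: 0.0005
```

apply_moves(commands=[{"dx":0.4,"dy":0,"dz":0,"spin":0,"hand":1},{"dx":0,"dy":0,"dz":0,"spin":0,"hand":1},{"dx":0.3,"dy":0,"dz":0,"spin":0,"hand":1},{"dx":0,"dy":0,"dz":0,"spin":0,"hand":1},{"dx":0,"dy":0,"dz":0,"spin":0,"hand":1}])

```text
t: 33.08
eef_pos: [0.5784, -0.1311, 0.3363]
ee_rot: [-0.935, 1.571, 3.052]
force: [-0.4, 0.7, 0.3]
width: 0.0007
```

```bash
python3 look.py 23; python3 - <<'E'
from h import *
im=cv2.imread('pics/w23.png');cv2.imwrite('pics/w23c.png',cv2.resize(im[10:260,160:360],None,fx=2.2,fy=2.2,interpolation=cv2.INTER_CUBIC))
E
```

```text
33.125 [ 0.5784 -0.1311  0.3363] -41.5532868278838 [-1.3803  0.1255 -0.2137] [0.0727 0.4373 0.0087] 0.000214447746207582
```

View pics/w23c.png

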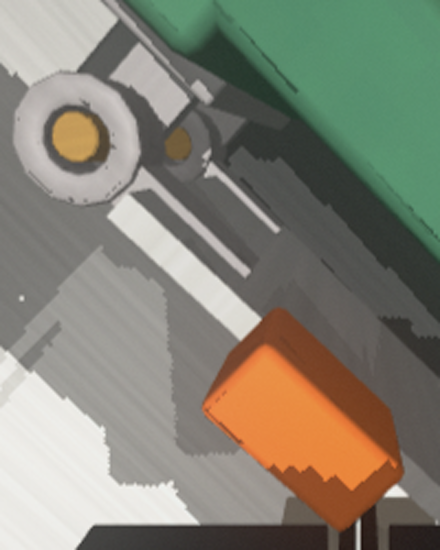

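apply_moves(commands=[{"dx":-0.2,"dy":0,"dz":0,"spin":0,"hand":1},{"dx":-0.3,"dy":0,"dz":0,"spin":0,"hand":1},{"dx":-0.5,"dy":0,"dz":0,"spin":0,"hand":1},{"dx":-1,"dy":0,"dz":0,"spin":0,"hand":1},{"dx":-1,"dy":0,"dz":0,"spin":0,"hand":1}])

```text
t: 33.8
eef_pos: [0.5754, -0.1311, 0.3364]
ee_rot: [2.365, 1.571, 0.069]
force: [-0.2, -0.7, -0.1]
width: 0.0
```

apply_moves(commands=[{"dx":-1,"dy":0,"dz":0,"spin":0,"hand":1},{"dx":-1,"dy":0,"dz":0,"spin":0,"hand":1},{"dx":-1,"dy":0,"dz":0,"spin":0,"hand":1},{"dx":-2,"dy":0,"dz":0,"spin":0,"hand":1},{"dx":-2,"dy":0,"dz":0,"spin":0,"hand":1}])

```text
t: 34.42
eef_pos: [0.5683, -0.1311, 0.3363]
ee_rot: [-0.733, 1.571, -3.029]
force: [1.2, -0.1, -0.1]
width: 0.0004
```

```bash
python3 look.py 24; python3 - <<'E'
from h import *
im=cv2.imread('pics/w24.png');cv2.imwrite('pics/w24c.png',cv2.resize(im[10:260,160:360],None,fx=2.2,fy=2.2,interpolation=cv2.INTER_CUBIC))
E
```

```text
34.475 [ 0.5681 -0.1311  0.3364] -41.55522845129439 [0.418  0.5305 0.5422] [-0.0316  0.089  -0.0288] 0.00036528156532404286
```

View pics/w24c.png

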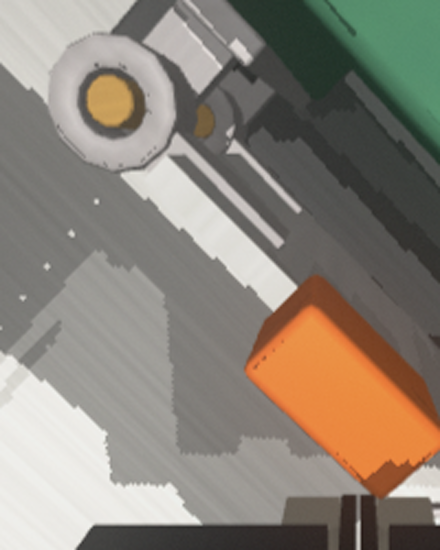

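```bash
python3 dang.py 23 195 72.7 298.6 208.6; python3 dang.py 24 210.9 55.9 317.3 192.3;  python3 dang.py 18 204.2 60.8 300.9 203.8
```

```text
[ 0.5946828  -0.03097742  0.159     ] [ 0.60033276 -0.09567028  0.207     ] 0.06493911276086825 phi 274.9912701182329
[ 0.59456002 -0.03091566  0.159     ] [ 0.59869174 -0.09554988  0.207     ] 0.06476614957467214 phi 273.6576402492515
[ 0.59514261 -0.03162321  0.159     ] [ 0.59605345 -0.09571258  0.207     ] 0.0640958329913001 phi 270.8142301109667
```

apply_moves(commands=[{"dx":-3,"dy":0,"dz":0,"spin":0,"hand":1},{"dx":-4,"dy":0,"dz":0,"spin":0,"hand":1},{"dx":-5,"dy":0,"dz":0,"spin":0,"hand":1},{"dx":0,"dy":0,"dz":0,"spin":0,"hand":1},{"dx":0,"dy":0,"dz":0,"spin":0,"hand":1}])

```text
t: 35.15
eef_pos: [0.5565, -0.1311, 0.3365]
ee_rot: [2.124, 1.571, -0.172]
force: [0.4, 0.3, -0.1]
width: 0.0005
```

```bash
python3 look.py 25; python3 - <<'E'
from h import *
im=cv2.imread('pics/w25.png');cv2.imwrite('pics/w25c.png',cv2.resize(im[0:250,180:400],None,fx=2.2,fy=2.2,interpolation=cv2.INTER_CUBIC))
E
```

```text
35.2 [ 0.5565 -0.1311  0.3364] -41.552452982718194 [ 0.6951  0.5122 -0.3779] [-0.1014 -0.0738 -0.0383] 0.00037879803457158297
```

View pics/w25c.png

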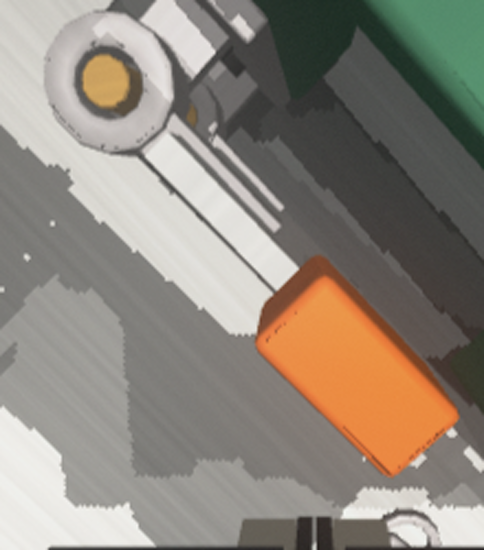

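```bash
python3 dang.py 25 229.5 38.2 342.3 171.6
```

```text
[ 0.59406375 -0.03137576  0.159     ] [ 0.59811671 -0.0956898   0.207     ] 0.06444161659996173 phi 273.60591038052974
```

apply_moves(commands=[{"dx":-20,"dy":0,"dz":10,"spin":-5,"hand":1},{"dx":-10,"dy":0,"dz":50,"spin":-9,"hand":1},{"dx":10,"dy":-8,"dz":50,"spin":-9,"hand":1},{"dx":3,"dy":-8,"dz":8,"spin":-9,"hand":1},{"dx":0,"dy":0,"dz":0,"spin":0,"hand":1}])

```text
t: 35.88
eef_pos: [0.5396, -0.1473, 0.4549]
ee_rot: [3.002, 1.569, 0.148]
force: [0.2, -0.4, -0.9]
width: 0.0003
```

```bash
python3 look.py 26; python3 - <<'E'
from h import *
im=cv2.imread('pics/w26.png');cv2.imwrite('pics/w26c.png',cv2.resize(im[0:240,170:470],None,fx=2.5,fy=2.5,interpolation=cv2.INTER_CUBIC))
E
```

```text
35.925 [ 0.5393 -0.1471  0.4539] -73.39653234954552 [-0.6673 -0.7087 -0.6511] [-0.0653  0.0213  0.025 ] 0.0004958748901257232
```

View pics/w26c.png

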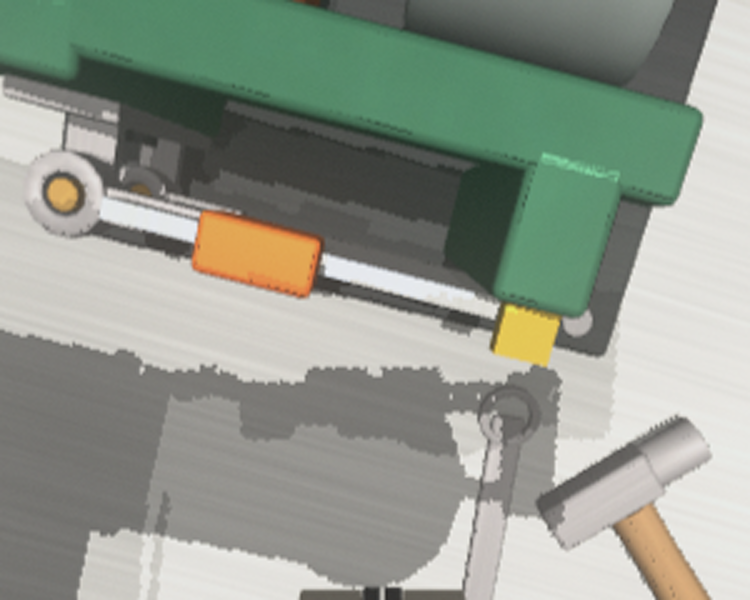

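```bash
python3 - <<'E'
from h import *
import pickle
np.set_printoptions(precision=4,suppress=True)
s=pickle.load(open('w26.pkl','rb'));c=cam('wrist',s)
f=lambda x,y,z:onz(c,(170+x/2.5,y/2.5),z)
def ph(A,B): d=B-A;return np.degrees(np.arctan2(d[1],d[0]))%360
print('panel',ph(f(105,201,.175),f(498,299,.172)),ph(f(100,225,.175),f(495,317,.172)))
print('free',f(497,299,.172),f(495,317,.172),'post front',f(497,298,.21),f(580,314,.21))
print('keeper under .18: back/front corner',f(493,350,.18), 'top', f(505,304,.19),f(493,348,.19))
# rail edges via gradient: print rail front boundary
im=cv2.imread('pics/w26.png').astype(int)
g=im[:,:,1]-im[:,:,2]
pts=[]
for x in range(215,350,8):
    col=g[20:80,x]; i=np.where(col>45)[0]
    if len(i): pts.append((x,20+i.max()))
print(pts)
W=np.array([onz(c,p,.21)[:2] for p in pts],np.float32);v=cv2.fitLine(W,cv2.DIST_HUBER,0,.001,.001).ravel();print('rail',np.degrees(np.arctan2(v[1],v[0]))%360)
# base right edge
print('base right edge',ph(f(606,353,.02),f(652,205,.02)),ph(f(606,353,.02),f(715,0,.02)))
E
```

```text
panel 272.80555894097114 273.55298328273034
free [ 0.6024 -0.1663  0.172 ] [ 0.5971 -0.1675  0.172 ] post front [ 0.6052 -0.1602  0.21  ] [ 0.6074 -0.1821  0.21  ]
keeper under .18: back/front corner [ 0.5885 -0.1687  0.18  ] top [ 0.6029 -0.166   0.19  ] [ 0.5902 -0.1668  0.19  ]
[(215, np.int64(20)), (223, np.int64(23)), (231, np.int64(26)), (239, np.int64(28)), (247, np.int64(29)), (255, np.int64(31)), (263, np.int64(32)), (271, np.int64(36)), (279, np.int64(38)), (287, np.int64(40)), (295, np.int64(42)), (303, np.int64(44)), (311, np.int64(46)), (319, np.int64(48)), (327, np.int64(49)), (335, np.int64(53)), (343, np.int64(55))]
rail 272.77054
base right edge 3.7209513678536164 3.8344615665855954
```

The door now reads 273.2° against a frame direction of 272.8–273.4°, so it's shut to within a few mm of the post. It relaxed about 1.3° from the preload, so I'll do one more very light push that stops right at touch and withdraw slowly.

apply_moves(commands=[{"dx":-4,"dy":8,"dz":0,"spin":8,"hand":1},{"dx":0,"dy":8,"dz":-20,"spin":8,"hand":1},{"dx":0,"dy":0,"dz":-40,"spin":8,"hand":1},{"dx":0,"dy":0,"dz":-40,"spin":8,"hand":1},{"dx":0,"dy":0,"dz":-18,"spin":0,"hand":1}])

```text
t: 36.6
eef_pos: [0.5341, -0.1307, 0.3328]
ee_rot: [-0.859, 1.565, 3.133]
force: [1.0, -0.4, 0.8]
width: 0.0004
```

apply_moves(commands=[{"dx":12,"dy":0,"dz":0,"spin":0,"hand":1},{"dx":12,"dy":0,"dz":0,"spin":0,"hand":1},{"dx":8,"dy":0,"dz":0,"spin":0,"hand":1},{"dx":4,"dy":0,"dz":0,"spin":0,"hand":1},{"dx":2,"dy":0,"dz":0,"spin":0,"hand":1}])

```text
t: 37.22
eef_pos: [0.5737, -0.1311, 0.3366]
ee_rot: [2.579, 1.57, 0.283]
force: [0.2, -1.0, 0.6]
width: 0.0007
```

apply_moves(commands=[{"dx":1,"dy":0,"dz":0,"spin":0,"hand":1},{"dx":1,"dy":0,"dz":0,"spin":0,"hand":1},{"dx":0.7,"dy":0,"dz":0,"spin":0,"hand":1},{"dx":0.7,"dy":0,"dz":0,"spin":0,"hand":1},{"dx":0.5,"dy":0,"dz":0,"spin":0,"hand":1}])

```text
t: 37.85
eef_pos: [0.5773, -0.1311, 0.3364]
ee_rot: [-0.916, 1.571, 3.071]
force: [0.3, 0.1, -0.1]
width: 0.0002
```

apply_moves(commands=[{"dx":0.2,"dy":0,"dz":0,"spin":0,"hand":1},{"dx":0.1,"dy":0,"dz":0,"spin":0,"hand":1},{"dx":0,"dy":0,"dz":0,"spin":0,"hand":1},{"dx":0,"dy":0,"dz":0,"spin":0,"hand":1},{"dx":0,"dy":0,"dz":0,"spin":0,"hand":1}])

```text
t: 38.48
eef_pos: [0.5776, -0.1311, 0.3363]
ee_rot: [-0.813, 1.571, -3.109]
force: [0.1, 0.5, 0.7]
width: 0.0003
```

apply_moves(commands=[{"dx":-0.2,"dy":0,"dz":0,"spin":0,"hand":1},{"dx":-0.2,"dy":0,"dz":0,"spin":0,"hand":1},{"dx":-0.2,"dy":0,"dz":0,"spin":0,"hand":1},{"dx":-0.2,"dy":0,"dz":0,"spin":0,"hand":1},{"dx":-0.2,"dy":0,"dz":0,"spin":0,"hand":1}])

```text
t: 39.1
eef_pos: [0.5766, -0.131, 0.3364]
ee_rot: [2.807, 1.571, 0.511]
force: [-0.1, -0.2, -0.1]
width: 0.0001
```

apply_moves(commands=[{"dx":-0.4,"dy":0,"dz":0,"spin":0,"hand":1},{"dx":-0.5,"dy":0,"dz":0,"spin":0,"hand":1},{"dx":-1,"dy":0,"dz":0,"spin":0,"hand":1},{"dx":-2,"dy":0,"dz":0,"spin":0,"hand":1},{"dx":-4,"dy":0,"dz":0,"spin":0,"hand":1}])

```text
t: 39.72
eef_pos: [0.5686, -0.1311, 0.3363]
ee_rot: [-0.086, 1.571, -2.382]
force: [-0.7, -0.8, 0.2]
width: 0.0005
```

apply_moves(commands=[{"dx":-12,"dy":0,"dz":0,"spin":0,"hand":1},{"dx":-25,"dy":0,"dz":10,"spin":-7,"hand":1},{"dx":0,"dy":0,"dz":50,"spin":-9,"hand":1},{"dx":2,"dy":-8,"dz":50,"spin":-9,"hand":1},{"dx":0,"dy":-8,"dz":8,"spin":-7,"hand":1}])

```text
t: 40.35
eef_pos: [0.5335, -0.1473, 0.4587]
ee_rot: [2.804, 1.564, -0.054]
force: [0.9, -0.7, -1.0]
width: 0.0004
```

apply_moves(commands=[{"dx":3,"dy":0,"dz":0,"spin":0,"hand":1},{"dx":0,"dy":0,"dz":0,"spin":0,"hand":1},{"dx":0,"dy":0,"dz":0,"spin":0,"hand":1},{"dx":0,"dy":0,"dz":0,"spin":0,"hand":1},{"dx":0,"dy":0,"dz":0,"spin":0,"hand":1}])

```text
t: 40.98
eef_pos: [0.5368, -0.1469, 0.454]
ee_rot: [-0.19, 1.57, -3.044]
force: [0.4, -0.2, -0.4]
width: 0.0003
```

```bash
python3 look.py 27; python3 - <<'E'
from h import *
im=cv2.imread('pics/w27.png');cv2.imwrite('pics/w27c.png',cv2.resize(im[0:240,170:470],None,fx=2.5,fy=2.5,interpolation=cv2.INTER_CUBIC))
E
```

```text
41.025 [ 0.5368 -0.147   0.4541] -73.529162182394 [-0.4374  0.7279 -0.0262] [-0.0837 -0.0301  0.0335] 0.0005614766719270925
```

View pics/w27c.png

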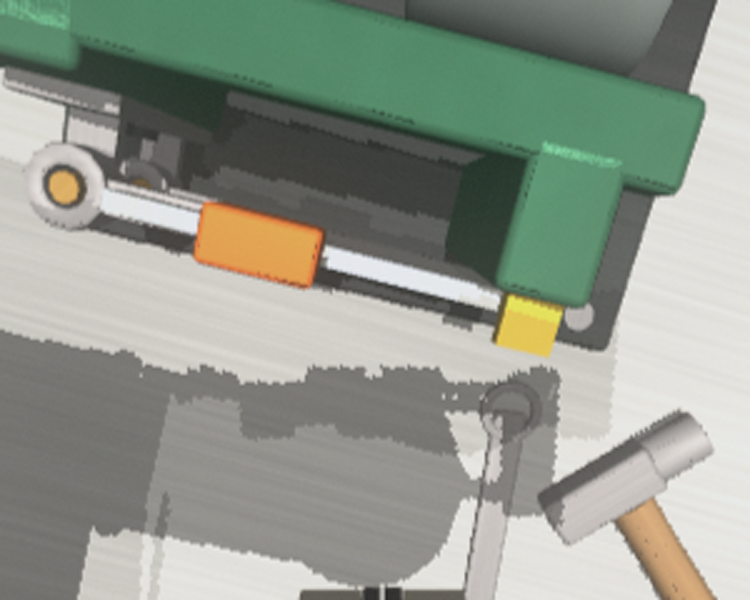

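```bash
python3 - <<'E'
from h import *
import pickle
np.set_printoptions(precision=4,suppress=True)
s=pickle.load(open('w27.pkl','rb'));c=cam('wrist',s)
f=lambda x,y,z:onz(c,(170+x/2.5,y/2.5),z)
def ph(A,B): d=B-A;return np.degrees(np.arctan2(d[1],d[0]))%360
print('panel',ph(f(105,194,.175),f(500,290,.172)),ph(f(102,217,.175),f(497,308,.172)),'ringgrip',ph(f(65,188,.159),f(260,245,.207)))
print(f(500,290,.172),'post',f(500,290,.21))
print(status.get_state()['force'])
arm.job_done()
E
```

```text
panel 273.05880760354677 273.6079659703479 ringgrip 273.97320659519903
[ 0.6026 -0.1665  0.172 ] post [ 0.6047 -0.1604  0.21  ]
[-1.2504  0.4491  0.2759]
the job is handed in; nothing more can be done
```

The door is hung on both pins and swung shut, and I handed the job in at about 41 s with the gripper clear of everything.

**Hanging:** I lifted the door from the small plywood stand, turned it open and brought it in level. I centred it by sighting the pin through the upper knuckle's bore. I then lowered it until it met the shoulders at the predicted height, with about 9 N of contact, and let go.

**Closing:** With the fingers closed, I pushed the outer face until the door met the stop post at about 5 N.
- **First withdrawal:** the door came back about 4°.
- **Second, lighter push:** it relaxed about 1.3° on release.
- **Third push:** I stopped at touch and withdrew slowly.

**Last checks:**
- **Door angle:** it reads 273.1–274.0°, against a frame direction of about 272.8–273.7°. Its free edge is under the keeper, roughly 2 mm from the post.
- **Sag:** in the side view the free edge sits about 5 mm below nominal. That is slightly more than I estimate hinge play alone would give (about 3 mm), and camera error may cover the rest.
- **Wrist camera:** its reported calibration shifted by up to about 1.5 mm between readings, so I aligned by relative sightings.
- **Other items:** a before/after comparison of the scene view, made after the first push, showed no change at the loose items. I did not repeat it at the end.

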